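# Put the stain-care kit away on the laundry counter

## Robot

A 7-joint arm with a two-finger parallel gripper is mounted at the origin on the work surface. World frame = base frame: x ahead of the robot, y to its left, z up, the work surface at z = 0. Lengths are in m, angles in rad, forces in N, time in s.
With the tool pointing down it reaches from about 0.4 to 0.85 m from the base axis. Payload 10.4 kg.
Tool frame: the origin (TCP) lies midway between the tips of the shut fingers; the grasp point (between the pads) lies 19 mm behind it (manip.pinch_z is the distance from the TCP to the grasp point, in m); y points along the fingers, x is the direction in which the jaws open and shut, and the axes are right-handed (so a half turn about y gives the same grasp; the last joint's range is limited). The gripper opens to 85 mm and grips with 20 to 120 N. Pads are 22 mm wide; open, the fingers measure 114 mm over their backs; the gripper's body (76 mm by 85 mm) begins 54 mm behind the grasp point. The pads swing forward as they close: fully open they stand 13 mm farther back than shut.
Start: joints at [-1.269, 0.332, -0.065, 1.46, 0.022, 1.35, -0.088], TCP at [0.199, 0.592, 0.231] pointing down, gripper open.
Joint ranges: [-2.6, 2.6], [-0.5, 2.12], [-1.47, 1.34], [0.16, 2.42], [-1.27, 4.41], [0.06, 2.06], [-2.6, 2.6]. Speed limits (rad/s): [2.22, 2.22, 2.79, 2.79, 3.14, 3.14, 3.14].

## Interface

Orientations are given as a unit quaternion [x, y, z, w].
In Python, from workcell import manip gives the robot as it stands.
- The arm moves only by the shell command python3 -m pendant 'ROWS' [OPENING] [FORCE]. ROWS is a JSON object of lists of equal length, an entry for each row: "offset": the shift along the tool's x, y, z scaled (see below), a list of three; "turn": the turn, a rotation vector about the tool's x, y, z scaled (see below), a list of three. A call has 1 to 12 rows; each row is the pose to reach, as a shift and turn from the pose measured when the call began, along the tool's axes at that moment; what a row does not reach only later rows make up. The controller multiplies each number of a shift by 200 mm and each number of a turn by 45 degrees. A row lasts 1/8 s, in which the tool goes at most 62.5 mm and 10.7 degrees, less where a joint would pass 70% of its speed; a pose out of reach is approached as far as the arm can. A call with a number of a shift or a turn outside -1 to 1 is refused whole. A call with a gripper value outside its range is refused whole. OPENING is the opening in per cent of the stroke, from 0 (shut) to 100 (fully open), set as the call begins (- or left out, the last holds). The fingers move at their own pace and stop on an object; FORCE is the grip in N (left out, the last holds). Time passes only in rows, so rows that repeat a pose let the fingers close. It gives the time, the measured TCP pose, the force and the opening at its end, in the units of the state.
- manip.get_obs(): the state, without advancing time (a new reading comes with each control period).
- manip.camera(name): name is "scene" or "top"; returns (picture, depth): 400x640x3 uint8, red, green, blue; 400x640 float32, m along the optical axis (not along the pixel's ray), 0 where there is no reading.
- manip.camera_model(name): a dict with "intrinsics" (3x3 intrinsics, pixels), "R" (3x3) and "t" (3): a world point X has camera coordinates R X + t. Camera axes: x right, y down, z forward; pixel columns grow to the right and rows downward; lengths in m; the calibration is good to about 2 mm. A picture is of the moment at which its call begins. camera_model takes no time and is no camera call.
- manip.hand_in(): hands the job in, once; it reports no verdict.
The state is a dict: "clock": time; "joint_pos": joint angles; "joint_velocities": joint speeds; "tau": joint torques, N m; "position": TCP position; "ee_rot": TCP orientation; "ft_force": force on the tool from outside, world axes, zero at the start; "torque": the same for the moment, N m; "grip_width": opening from 0.0 (shut) to 1.0 (fully open).
Only numpy, scipy, OpenCV 4.12 (cv2) and the standard library are available. Lean on these libraries where they do the work, as an engineer would, in place of code of your own. Each camera call takes 0.05 s, during which the arm holds its last target. There are 200 camera calls.

## Task

Put the stain-care things on the laundry counter away: stand every small capped bottle upright in the divided case, one to a cell, and only when all of them are in, swing the case's lid over and press it fully shut so that the catch snaps. Stand every scrubbing brush in the steel holder cup with its bristle head up (before or after, as you like; it may lean on the rim), and leave the other things on the counter where they are.

Things in the scene. Friction and masses are not known exactly. Their poses are not given: they have to be found in the camera images.
- case: white plastic case fixed to the counter, 144 x 144 mm, 42 mm high, open on top; walls, floor and the two crossing dividers 4 mm thick, dividers as high as the walls. 4 cells of 66 x 66 mm, centres at (+-35, +-35) mm in its x, y. Origin: centre of its underside; x points to the lid's hinge, z up. A small sprung catch stands out 9 mm on its -x face
- case_lid (a joint): angle (rad) of the case's lid: 0 shut, 1.85 fully open. Above about 1.2 it lies back open; below 1.1 it sinks by itself, slowly (soft-close hinge, 1 to 5 s), and rests ajar at about 0.08 on the catch. About 8 N down near the middle of the free edge then snaps it shut to 0 (+-0.005) and the catch holds it
- case_lid_hinge (a point): middle of the lid's hinge line, which runs along the case's y at x = +72 mm, z = 42.5 mm in the case's frame
- lid_edge (a point): middle of the free edge of the grey lid, on its outer face. The lid is a hollow cover, 164 mm from hinge to free edge, 156 mm wide, 52 mm deep, walls 4 mm. Shut, its flat outer face lies 94.5 mm above the counter, looking up, its free edge 20 mm in front of the case's -x wall, and it clears the bottles; open, the outer face looks away from the case
- holder: round steel holder cup, fixed to the counter, 94 mm across outside, 87 mm inside, 115 mm high, inner floor 5 mm up, open on top. Origin: centre of its underside
- bottle0: small capped bottle, a plain upright cylinder 40 mm across and 78 mm high, flat cap of the same width, about 0.12 kg, bottom-heavy. Origin: centre of its underside, z up along the bottle. May be absent
- bottle1: small capped bottle, a plain upright cylinder 40 mm across and 78 mm high, flat cap of the same width, about 0.12 kg, bottom-heavy. Origin: centre of its underside, z up along the bottle. May be absent
- bottle2: small capped bottle, a plain upright cylinder 40 mm across and 78 mm high, flat cap of the same width, about 0.12 kg, bottom-heavy. Origin: centre of its underside, z up along the bottle. May be absent
- bottle3: small capped bottle, a plain upright cylinder 40 mm across and 78 mm high, flat cap of the same width, about 0.12 kg, bottom-heavy. Origin: centre of its underside, z up along the bottle. May be absent
- brush0: wooden scrubbing brush, 0.06 kg, lying bristles up: 172 mm long, from x = -85 mm (handle end) to x = +87 mm (head end); handle 16 mm wide, 14 mm thick; head 42 x 26 x 14 mm from x = +45 mm, bristles 13 mm high on it. Origin: on the handle's underside, 7 mm below its middle line; x points to the head, z up as it lies. Centre of mass near x = +13 mm. May be absent
- brush1: wooden scrubbing brush, 0.06 kg, lying bristles up: 172 mm long, from x = -85 mm (handle end) to x = +87 mm (head end); handle 16 mm wide, 14 mm thick; head 42 x 26 x 14 mm from x = +45 mm, bristles 13 mm high on it. Origin: on the handle's underside, 7 mm below its middle line; x points to the head, z up as it lies. Centre of mass near x = +13 mm. May be absent
- brush2: wooden scrubbing brush, 0.06 kg, lying bristles up: 172 mm long, from x = -85 mm (handle end) to x = +87 mm (head end); handle 16 mm wide, 14 mm thick; head 42 x 26 x 14 mm from x = +45 mm, bristles 13 mm high on it. Origin: on the handle's underside, 7 mm below its middle line; x points to the head, z up as it lies. Centre of mass near x = +13 mm. May be absent
- brush0_tail (a point): plain end of the handle of brush0, on its middle line
- brush1_tail (a point): plain end of the handle of brush1, on its middle line
- brush2_tail (a point): plain end of the handle of brush2, on its middle line
- soap: bystander, not part of the job: white dish 120 x 85 mm with a bar of soap on it (one body), 32 mm high. Origin: centre of its underside
- dosing_cup: bystander, not part of the job: clear dosing cup, 64 mm across, 55 mm high. Origin: centre of its underside
- detergent: bystander, not part of the job: large detergent bottle, 90 mm across, 210 mm high. Origin: centre of its underside
- peg_jar: bystander, not part of the job: glass jar, 84 mm across, 100 mm high. Origin: centre of its underside
- powder_tin: bystander, not part of the job: tin, 100 mm across, 120 mm high. Origin: centre of its underside
- sponge: bystander, not part of the job: sponge block 90 x 60 x 30 mm. Origin: centre of its underside
Mind the look-alikes: they are no part of the job. What is shaped like the brush2 but turquoise is not meant.

How it is judged:
On the way, in this order (a step that is already met when the one before it is completed fails the run):
1. every bottle stands upright in a cell of the open case (z of bottle0 in the frame of case between -0.005 and 0.014 m and x of bottle0 in the frame of case between -0.06 and 0.06 m and y of bottle0 in the frame of case between -0.06 and 0.06 m and angle between each of bottle0, bottle1, bottle2, bottle3's own z axis and vertical below 0.15 rad and z of bottle1 in the frame of case between -0.005 and 0.014 m and x of bottle1 in the frame of case between -0.06 and 0.06 m and y of bottle1 in the frame of case between -0.06 and 0.06 m and z of bottle2 in the frame of case between -0.005 and 0.014 m and x of bottle2 in the frame of case between -0.06 and 0.06 m and y of bottle2 in the frame of case between -0.06 and 0.06 m and z of bottle3 in the frame of case between -0.005 and 0.014 m and x of bottle3 in the frame of case between -0.06 and 0.06 m and y of bottle3 in the frame of case between -0.06 and 0.06 m and value of joint case_lid above 0.3 rad), for 0.2 s.
2. the lid is pressed shut past its catch (value of joint case_lid below 0.03 rad), for 0.2 s.
At the end, for the whole second after the job is handed in: every bottle stands upright (0.15 rad) on the floor of a cell of the case, the lid is shut (below 0.03 rad), every brush stands in the cup, head up, handle end inside and under 60 mm above the counter, leaning at most 0.7 rad, all at rest (z of bottle0 in the frame of case between -0.005 and 0.014 m and x of bottle0 in the frame of case between -0.06 and 0.06 m and y of bottle0 in the frame of case between -0.06 and 0.06 m and angle between each of bottle0, bottle1, bottle2, bottle3's own z axis and vertical below 0.15 rad and z of bottle1 in the frame of case between -0.005 and 0.014 m and x of bottle1 in the frame of case between -0.06 and 0.06 m and y of bottle1 in the frame of case between -0.06 and 0.06 m and z of bottle2 in the frame of case between -0.005 and 0.014 m and x of bottle2 in the frame of case between -0.06 and 0.06 m and y of bottle2 in the frame of case between -0.06 and 0.06 m and z of bottle3 in the frame of case between -0.005 and 0.014 m and x of bottle3 in the frame of case between -0.06 and 0.06 m and y of bottle3 in the frame of case between -0.06 and 0.06 m and value of joint case_lid below 0.03 rad and horizontal distance between each of brush0_tail, brush1_tail, brush2_tail and holder below 0.045 m and z of each of brush0_tail, brush1_tail, brush2_tail in the frame of holder below 0.06 m and angle between each of brush0, brush1, brush2's own x axis and vertical below 0.7 rad and linear speed of each of bottle0, bottle1, bottle2, bottle3, brush0, brush1, brush2 below 0.03 m/s); the robot touches nothing.
It fails at once if one of the other things on the counter is knocked more than 50 mm out of its place (distance of any of soap, dosing_cup, detergent, peg_jar, powder_tin, sponge from where it was at the start of the episode above 0.05 m).
Of bottle0, bottle1, bottle2, bottle3 only 3 to 4 are there at a start; the rules pass over those that are not, and their reading is None.
Of brush0, brush1, brush2 only 2 to 3 are there at a start; the rules pass over those that are not, and their reading is None.
At some moment in a run one of brush0, brush1, brush2, bottle0, bottle1, bottle2, bottle3 may be knocked a few centimetres aside while the robot is not near it.
It also fails if it takes over 210 s, if anything falls off the work surface, if the arm or the gripper's body presses on something with over 40 N, if the wrist force passes 120 N, or if a joint passes its speed limit or range.

## Working session

There is one attempt and no reset: what is moved stays moved. The work goes in short steps, Python scripts to look and compute and a shell command to move; the robot and the scene stay as the last step left them, time stands still between calls to the robot, and variables do not carry over. Pictures are saved under pics/ and viewed, about 12 in all and at most 16, crops included, and the job is handed in when it is done.

```bash
ls; mkdir -p pics
python3 - <<'E'
from workcell import manip
import cv2,numpy as np
for n in("scene","top"):
    p,d=manip.camera(n); cv2.imwrite(f"pics/{n}0.png",p[:,:,::-1]); np.savez(f"{n}0.npz",p=p,d=d)
    m=manip.camera_model(n); print(n,{k:np.round(np.array(v),3).tolist() for k,v in m.items()})
o=manip.get_obs();print({k:np.round(v,3).tolist() for k,v in o.items()},manip.pinch_z)
E
```

```text
pics
scene {'intrinsics': [[403.263, 0.0, 321.386], [0.0, 403.263, 202.41], [0.0, 0.0, 1.0]], 'R': [[-0.001, 1.0, -0.012], [0.701, -0.008, -0.713], [-0.713, -0.009, -0.701]], 't': [0.003, -0.268, 1.552]}
top {'intrinsics': [[372.183, 0.0, 320.3], [0.0, 372.183, 197.187], [0.0, 0.0, 1.0]], 'R': [[0.118, -0.993, -0.004], [-0.973, -0.114, -0.201], [0.2, 0.027, -0.979]], 't': [-0.055, 0.507, 1.081]}
{'clock': 0.1, 'joint_pos': [-1.269, 0.333, -0.065, 1.461, 0.022, 1.35, -0.089], 'joint_velocities': [-0.001, -0.002, 0.0, -0.002, -0.0, -0.0, -0.0], 'tau': [0.001, -62.674, 0.049, -39.243, 0.016, 0.007, -0.0], 'position': [0.199, 0.592, 0.231], 'ee_rot': [0.575, 0.412, -0.413, -0.574], 'ft_force': [-0.411, -0.495, -0.252], 'torque': [-0.046, -0.036, -0.018], 'grip_width': 0.999} 0.0187
```

View pics/scene0.png

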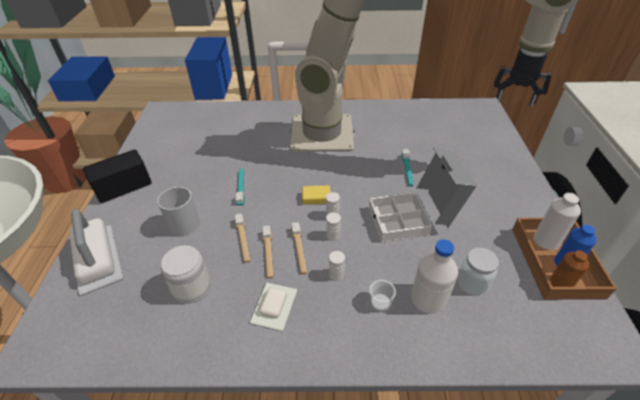

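View pics/top0.png

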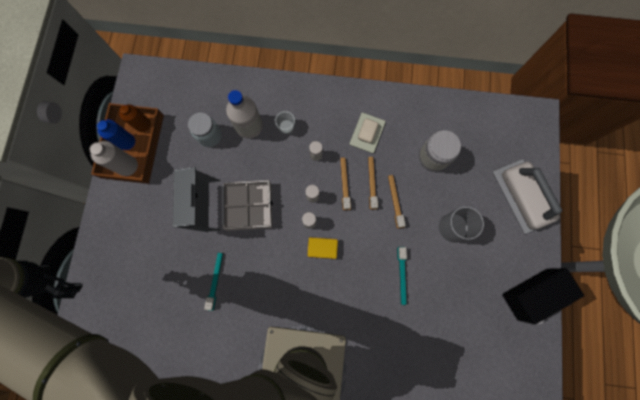

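```bash
cat > vis.py <<'E'
import numpy as np,cv2
from workcell import manip
from scipy.spatial.transform import Rotation as Ro
def M(n):
    m=manip.camera_model(n); return [np.array(m[k]) for k in("intrinsics","R","t")]
def ray(n,u,v,z):
    "pixel -> world point on the plane at height z"
    K,R,t=M(n); c=-R.T@t; d=R.T@np.linalg.solve(K,[u,v,1.]); return c+d*(z-c[2])/d[2]
def cloud(n,d):
    K,R,t=M(n); v,u=np.mgrid[:400,:640]; P=np.stack([(u-K[0,2])/K[0,0]*d,(v-K[1,2])/K[1,1]*d,d],-1); return (P-t)@R
def proj(n,X):
    K,R,t=M(n); p=K@(R@np.array(X)+t); return p[:2]/p[2]
def snap(n,name=None):
    p,d=manip.camera(n)
    if name: cv2.imwrite(f"pics/{name}.png",p[:,:,::-1])
    return p,d
def blobs(mask,amin):
    k,l,s,c=cv2.connectedComponentsWithStats(mask.astype(np.uint8)); return [(l==i,c[i],s[i]) for i in range(1,k) if s[i,4]>=amin]
def pose(xdir,ydir):
    "tool rotation with x (jaws) and y (fingers' direction)"
    y=np.array(ydir,float);y/=np.linalg.norm(y);x=np.array(xdir,float);x-=x@y*y;x/=np.linalg.norm(x);return np.stack([x,y,np.cross(x,y)],1)
def go(pos,Rt=None,o=None):
    "offset and turn numbers, in pendant units"
    o=o or manip.get_obs(); R=Ro.from_quat(o["ee_rot"]).as_matrix()
    f=R.T@(np.array(pos)-o["position"])/.2
    w=np.zeros(3) if Rt is None else Ro.from_matrix(R.T@Rt).as_rotvec()/(np.pi/4)
    print("offset",np.round(f,3).tolist(),"turn",np.round(w,3).tolist())
E
python3 - <<'E'
from vis import *
print([a for a in dir(manip) if a[0]!='_'])
z=np.load("top0.npz");p,d=z["p"],z["d"];W=cloud("top",d)
hsv=cv2.cvtColor(p,cv2.COLOR_RGB2HSV)
m=cv2.inRange(hsv,(8,70,90),(22,255,255)); m[:,:300]=0;m[:,450:]=0;m[:120]=0;m[240:]=0
for b,c,s in blobs(m>0,40):
    v,u=np.nonzero(b);P=np.array([ray("top",a,e,.012) for a,e in zip(u,v)]);q=P.mean(0);e=np.linalg.svd(P-q)[2][0];t=(P-q)@e
    print("wood",c.round(),s,q.round(3),e.round(2),t.min().round(3),t.max().round(3))
m=(W[...,2]>.06)&(W[...,2]<.09)&(d>0)
for b,c,s in blobs(m,15): print("h.07",c.round(),s,W[b].mean(0).round(3),W[b].min(0).round(3),W[b].max(0).round(3))
for nm,(a,b) in dict(h115=(.10,.13),case=(.035,.048),lid=(.17,.21)).items():
  for bb,c,s in blobs((W[...,2]>a)&(W[...,2]<b)&(d>0),60): print(nm,c.round(),s,W[bb].mean(0).round(3),W[bb].min(0).round(3),W[bb].max(0).round(3), [np.round(x,1) for x in cv2.minAreaRect((W[bb][:,:2]*1000).astype(np.float32))])
big=cv2.resize(p[125:260,165:435],None,fx=2.9,fy=2.9,interpolation=cv2.INTER_CUBIC);cv2.imwrite("pics/crop0.png",big[:,:,::-1])
E
```

```text
['MotionError', 'camera', 'camera_model', 'get_obs', 'hand_in', 'pinch_z']
wood [344. 177.] [340 157   9  41 219] [ 0.592 -0.06   0.012] [-0.98 -0.18 -0.  ] -0.066 0.066
wood [371. 178.] [368 156   8  53 232] [ 0.599 -0.147  0.012] [-0.99 -0.11 -0.  ] -0.073 0.097
wood [394. 198.] [388 175  13  53 259] [ 0.544 -0.225  0.012] [-0.97 -0.24 -0.  ] -0.074 0.094
wood [322. 238.] [308 237  30   3  41] [ 0.392 -0.014  0.012] [ 0.07 -1.   -0.  ] -0.043 0.046
h.07 [35. 84.] [   0    0   65  165 1431] [0.769 0.949 0.076] [0.498 0.943 0.06 ] [1.084 0.992 0.09 ]
h.07 [137. 120.] [127 109  17  18 102] [0.683 0.6   0.075] [0.665 0.589 0.061] [0.716 0.63  0.09 ]
h.07 [249. 127.] [232 114  28  19 119] [0.701 0.25  0.075] [0.686 0.224 0.06 ] [0.75  0.302 0.09 ]
h.07 [207. 133.] [190 117  28  25 185] [0.665 0.375 0.075] [0.641 0.353 0.06 ] [0.72  0.432 0.09 ]
h.07 [121. 138.] [110 126  18  19 114] [0.618 0.638 0.076] [0.599 0.627 0.06 ] [0.652 0.666 0.09 ]
h.07 [316. 148.] [310 142  12  14 145] [0.655 0.037 0.076] [0.636 0.019 0.06 ] [0.675 0.055 0.082]
h.07 [432. 159.] [423 142  29  25 134] [ 0.663 -
[... 4494 characters left out ...]
]), array([89.5, 19.9]), np.float64(22.5)]
lid [237. 103.] [229  96  16  14 123] [0.721 0.264 0.193] [0.712 0.249 0.17 ] [0.745 0.284 0.21 ] [array([724.7, 265. ]), array([24.4, 38.9]), np.float64(33.2)]
lid [ 96. 149.] [ 90 143  14  13 131] [0.548 0.636 0.176] [0.532 0.621 0.17 ] [0.565 0.655 0.181] [array([548.4, 638.4]), array([33.9, 33.8]), np.float64(89.8)]
lid [184. 198.] [ 173  167   25   61 1257] [0.437 0.36  0.195] [0.359 0.318 0.17 ] [0.522 0.405 0.21 ] [array([440.6, 358.5]), array([156.9,  68.9]), np.float64(9.8)]
lid [310. 365.] [284 353  51  27 210] [ 0.065 -0.022  0.189] [ 0.044 -0.084  0.17 ] [0.083 0.042 0.21 ] [array([ 65.9, -21.8]), array([131.6,   6.3]), np.float64(72.5)]
```

View pics/crop0.png

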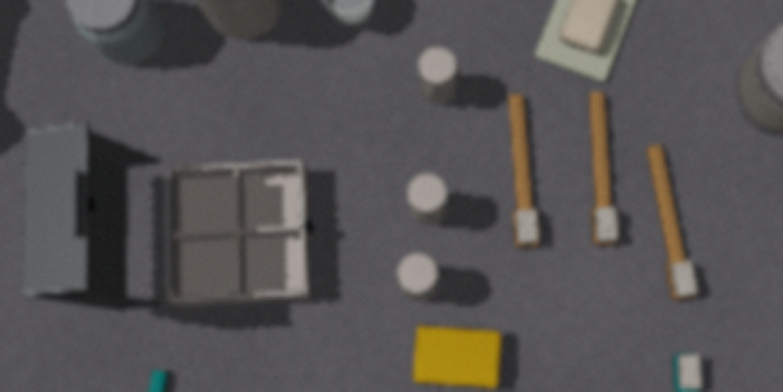

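Run:
```python
from vis import *
Rd=pose((-.172,.985,0),(0,0,-1))
go((.277,.405,.30),Rd); go((.436,.030,.30),Rd)
```

```text
offset [-0.763, -0.346, -0.667] turn [-0.0, -0.634, -0.002]
offset [-2.286, -0.344, -2.018] turn [-0.0, -0.634, -0.002]
```

```bash
python3 -m pendant '{"offset":[[0,-0.35,0],[-0.76,-0.35,-0.67],[-0.76,-0.35,-0.67],[-0.76,-0.35,-0.67],[-0.76,-0.35,-0.67],[-0.76,-0.35,-0.67]],"turn":[[0,0,0],[0,-0.63,0],[0,-0.63,0],[0,-0.63,0],[0,-0.63,0],[0,-0.63,0]]}' 75
python3 - <<'E'
from vis import *
Rd=pose((-.172,.985,0),(0,0,-1))
print(manip.get_obs()["joint_pos"])
go((.36,.22,.27),Rd); go((.436,.030,.27),Rd)
E
```

```text
clock: 0.85
position: [0.2782, 0.4049, 0.301]
ee_rot: [-0.456, -0.54, 0.54, 0.456]
ft_force: [-0.6, 0.7, -0.1]
grip_width: 0.747
[-1.04303611e+00  8.33078501e-03 -1.91295679e-02  1.69065499e+00
  3.22006551e-04  1.44324828e+00  6.76366095e-01]
offset [-0.98, 0.156, -0.249] turn [-0.0, -0.006, -0.001]
offset [-1.98, 0.156, -0.465] turn [-0.0, -0.006, -0.001]
```

```bash
python3 -m pendant '{"offset":[[-0.98,0.1,-0.24],[-0.98,0.1,-0.24],[-0.98,0.1,-0.24],[-0.98,0.1,-0.24]],"turn":[[0,0,0],[0,0,0],[0,0,0],[0,0,0]]}'>/dev/null;  python3 -m pendant '{"offset":[[-1,0,-0.22],[-1,0,-0.22],[-1,0,-0.22],[-1,0,-0.22]],"turn":[[0,0,0],[0,0,0],[0,0,0],[0,0,0]]}'
python3 - <<'E'
from vis import *
Rd=pose((-.172,.985,0),(0,0,-1))
p,d=snap("scene","s1");W=cloud("scene",d)
for b,c,s in blobs((W[...,2]>.07)&(W[...,2]<.09)&(d>0)&(abs(W[...,1])<.12)&(W[...,0]>.35)&(W[...,0]<.75),15): print(c.round(),s,W[b].mean(0).round(3),W[b].min(0).round(3),W[b].max(0).round(3))
go((.436,.030,.10),Rd); go((.436,.030,.047),Rd)
E
```

```text
clock: 1.85
position: [0.4366, 0.0265, 0.2811]
ee_rot: [-0.458, -0.538, 0.539, 0.457]
ft_force: [-0.6, 0.4, -0.3]
grip_width: 0.751
[332. 198.] [326 193  14  11 118] [0.441 0.03  0.077] [0.418 0.012 0.07 ] [0.46 0.05 0.08]
[333. 218.] [327 213  14  12 134] [0.524 0.032 0.077] [0.502 0.014 0.07 ] [0.541 0.05  0.082]
[337. 258.] [329 251  16  14 179] [0.661 0.037 0.077] [0.638 0.018 0.07 ] [0.68  0.056 0.082]
offset [0.024, 0.905, 0.001] turn [-0.0, -0.014, -0.003]
offset [0.024, 1.17, 0.001] turn [-0.0, -0.014, -0.003]
```

View pics/s1.png

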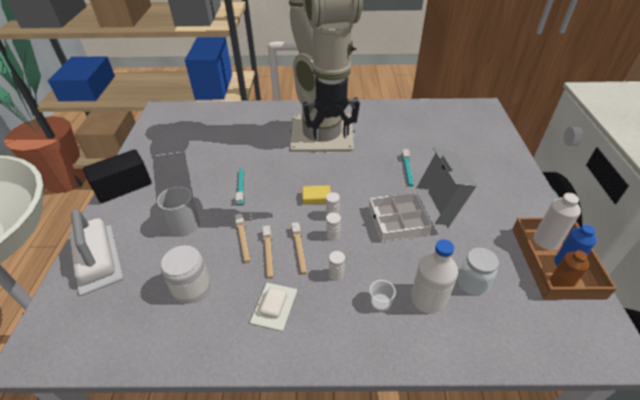

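The view shows the gripper above the nearest bottle (332,205), with the other bottles at (333,226) and (337,265). Nothing has been disturbed.

```bash
python3 -m pendant '{"offset":[[0.02,0.3,0.01],[0.02,0.6,0.01],[0.02,0.85,0.01],[0.02,0.95,0.01],[0.02,1,0.01],[0.02,1,0.01]],"turn":[[0,0,0],[0,0,0],[0,0,0],[0,0,0],[0,0,0],[0,0,0]]}';  python3 -m pendant '{"offset":[[0,0.08,0],[0,0.17,0],[0,0.17,0]],"turn":[[0,0,0],[0,0,0],[0,0,0]]}';python3 -m pendant '{"offset":[[0,0,0],[0,0,0],[0,0,0],[0,0,0],[0,0,0],[0,0,0]],"turn":[[0,0,0],[0,0,0],[0,0,0],[0,0,0],[0,0,0],[0,0,0]]}' 30 40
```

```text
clock: 2.65
position: [0.4344, 0.0301, 0.081]
ee_rot: [-0.458, -0.538, 0.54, 0.457]
ft_force: [0.3, -0.6, -0.0]
grip_width: 0.745
clock: 3.02
position: [0.4344, 0.0304, 0.0472]
ee_rot: [-0.458, -0.538, 0.54, 0.457]
ft_force: [0.7, -0.5, 0.7]
grip_width: 0.749
clock: 3.78
position: [0.4354, 0.031, 0.0484]
ee_rot: [-0.458, -0.539, 0.539, 0.457]
ft_force: [-1.8, 1.6, 6.4]
grip_width: 0.452
```

```bash
python3 -m pendant '{"offset":[[0,-0.25,0],[0,-0.5,0],[0,-0.5,0]],"turn":[[0,0,0],[0,0,0],[0,0,0]]}'
python3 - <<'E'
from vis import *
Rd=pose((-.172,.985,0),(0,0,-1))
go((.4915,.2705,.148),Rd); go((.4225,.2585,.148),Rd)
E
```

```text
clock: 4.15
position: [0.4377, 0.0317, 0.1522]
ee_rot: [0.459, 0.541, -0.537, -0.456]
ft_force: [1.2, 0.7, -1.0]
grip_width: 0.458
offset [1.134, 0.025, -0.46] turn [0.01, -0.012, -0.0]
offset [1.131, 0.022, -0.11] turn [0.01, -0.012, -0.0]
```

Into cell (+,+) at (0.4225, 0.2585).

```bash
python3 -m pendant '{"offset":[[0.3,0,-0.03],[0.6,0,-0.06],[0.9,0,-0.1],[1,0,-0.11],[1,0,-0.11]],"turn":[[0,0,0],[0,0,0],[0,0,0],[0,0,0],[0,0,0]]}';  python3 -m pendant '{"offset":[[0.13,0,0],[0.13,0,0],[0.13,0,0],[0.13,0,0]],"turn":[[0,0,0],[0,0,0],[0,0,0],[0,0,0]]}'
python3 - <<'E'
from vis import *
Rd=pose((-.172,.985,0),(0,0,-1))
go((.4225,.2585,.053),Rd)
p,d=snap("top","t2");W=cloud("top",d)
cv2.imwrite("pics/t2c.png",cv2.resize(p[150:250,160:330,::-1],None,fx=3.5,fy=3.5))
E
```

```text
clock: 4.78
position: [0.4262, 0.2332, 0.1515]
ee_rot: [0.459, 0.541, -0.538, -0.455]
ft_force: [0.2, -0.8, -1.1]
grip_width: 0.462
clock: 5.28
position: [0.4223, 0.2574, 0.1515]
ee_rot: [0.459, 0.541, -0.538, -0.455]
ft_force: [0.1, -1.0, -1.8]
grip_width: 0.452
offset [0.006, 0.492, 0.002] turn [0.009, -0.011, -0.002]
```

View pics/t2c.png

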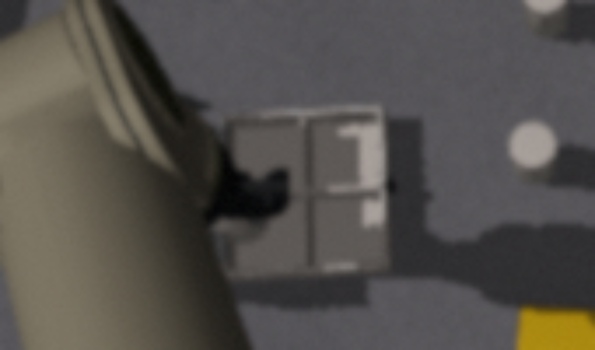

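The crop shows the bottle held over the lower-left cell (245,225). It looks consistent, so I'm lowering it.

```bash
python3 -m pendant '{"offset":[[0,0.2,0],[0,0.38,0],[0,0.45,0],[0,0.49,0],[0,0.49,0]],"turn":[[0,0,0],[0,0,0],[0,0,0],[0,0,0],[0,0,0]]}';  python3 -m pendant '{"offset":[[0,0,0],[0,0,0],[0,0,0]],"turn":[[0,0,0],[0,0,0],[0,0,0]]}' 58; python3 -m pendant '{"offset":[[0,-0.2,0],[0,-0.5,0],[0,-0.6,0],[0,-0.6,0]],"turn":[[0,0,0],[0,0,0],[0,0,0],[0,0,0]]}'
python3 - <<'E'
from vis import *
Rd=pose((-.172,.985,0),(0,0,-1))
go((.5205,.031,.148),Rd)
E
```

```text
clock: 5.95
position: [0.4232, 0.2579, 0.054]
ee_rot: [0.459, 0.541, -0.538, -0.455]
ft_force: [-1.3, -0.1, -0.0]
grip_width: 0.462
clock: 6.32
position: [0.4235, 0.2581, 0.0545]
ee_rot: [0.459, 0.541, -0.537, -0.455]
ft_force: [-0.1, -0.4, 0.3]
grip_width: 0.581
clock: 6.82
position: [0.4234, 0.2587, 0.1763]
ee_rot: [0.459, 0.543, -0.536, -0.455]
ft_force: [0.1, 0.7, -0.1]
grip_width: 0.577
offset [-1.203, 0.142, -0.292] turn [0.014, -0.011, 0.002]
```

Next: bottle 2 at (0.5205, 0.031).

```bash
python3 -m pendant '{"offset":[[-0.3,0,-0.07],[-0.6,0,-0.15],[-0.9,0,-0.25],[-1,0,-0.29],[-1,0,-0.29]],"turn":[[0,0,0],[0,0,0],[0,0,0],[0,0,0],[0,0,0]]}' 75;  python3 -m pendant '{"offset":[[-0.2,0,0],[-0.2,0,0],[-0.2,0,0]],"turn":[[0,0,0],[0,0,0],[0,0,0]]}'
python3 - <<'E'
from vis import *
Rd=pose((-.172,.985,0),(0,0,-1))
p,d=snap("scene");W=cloud("scene",d)
for b,c,s in blobs((W[...,2]>.07)&(W[...,2]<.09)&(d>0)&(W[...,1]<.3)&(W[...,1]>-.12)&(W[...,0]>.35)&(W[...,0]<.69),15): print(c.round(),s,W[b].mean(0).round(3),W[b].min(0).round(3),W[b].max(0).round(3))
go((.5205,.031,.048),Rd)
E
```

```text
clock: 7.45
position: [0.5132, 0.0688, 0.1754]
ee_rot: [0.46, 0.541, -0.536, -0.456]
ft_force: [0.0, 0.3, -0.3]
grip_width: 0.75
clock: 7.82
position: [0.519, 0.0308, 0.1748]
ee_rot: [0.46, 0.541, -0.536, -0.456]
ft_force: [-0.1, 0.1, 0.6]
grip_width: 0.75
[409. 194.] [403 188  14  12 131] [0.429 0.257 0.08 ] [0.405 0.239 0.071] [0.448 0.277 0.086]
[333. 218.] [327 213  14  12 137] [0.524 0.032 0.077] [0.502 0.014 0.07 ] [0.542 0.05  0.082]
[336. 258.] [329 251  16  15 178] [0.661 0.037 0.077] [0.64  0.018 0.07 ] [0.681 0.056 0.082]
offset [-0.002, 0.635, -0.001] turn [0.011, -0.013, 0.001]
```

```bash
python3 -m pendant '{"offset":[[0,0.25,0],[0,0.45,0],[0,0.58,0],[0,0.635,0],[0,0.635,0]],"turn":[[0,0,0],[0,0,0],[0,0,0],[0,0,0],[0,0,0]]}';python3 -m pendant '{"offset":[[0,0,0],[0,0,0],[0,0,0],[0,0,0],[0,0,0]],"turn":[[0,0,0],[0,0,0],[0,0,0],[0,0,0],[0,0,0]]}' 30 40;  python3 -m pendant '{"offset":[[0,-0.25,0],[0,-0.5,0],[0,-0.5,0]],"turn":[[0,0,0],[0,0,0],[0,0,0]]}'
python3 - <<'E'
from vis import *
Rd=pose((-.172,.985,0),(0,0,-1))
go((.4915,.2705,.148),Rd); go((.5035,.2015,.148),Rd)
E
```

```text
clock: 8.5
position: [0.52, 0.032, 0.0478]
ee_rot: [0.459, 0.542, -0.537, -0.456]
ft_force: [-0.1, -0.2, 0.0]
grip_width: 0.752
clock: 9.12
position: [0.5208, 0.0324, 0.049]
ee_rot: [0.459, 0.542, -0.536, -0.456]
ft_force: [-1.2, 0.7, 6.3]
grip_width: 0.457
clock: 9.5
position: [0.5222, 0.0323, 0.1531]
ee_rot: [0.461, 0.545, -0.534, -0.454]
ft_force: [0.2, -0.5, -2.3]
grip_width: 0.453
offset [1.2, 0.03, -0.042] turn [0.022, -0.012, 0.004]
offset [0.85, 0.029, -0.045] turn [0.022, -0.012, 0.004]
```

```bash
python3 -m pendant '{"offset":[[0.3,0,-0.01],[0.6,0,-0.02],[0.9,0,-0.04],[1,0,-0.04],[1,0,-0.04]],"turn":[[0.02,0,0],[0.02,0,0],[0.02,0,0],[0.02,0,0],[0.02,0,0]]}';  python3 -m pendant '{"offset":[[0.2,0,0],[0.2,0,0],[0.2,0,0],[0.2,0,0]],"turn":[[0,0,0],[0,0,0],[0,0,0],[0,0,0]]}'
python3 - <<'E'
from vis import *
Rd=pose((-.172,.985,0),(0,0,-1))
go((.4915,.2705,.053),Rd)
E
```

```text
clock: 10.12
position: [0.4967, 0.2318, 0.1529]
ee_rot: [0.456, 0.54, -0.539, -0.457]
ft_force: [-0.2, -1.0, -2.1]
grip_width: 0.451
clock: 10.62
position: [0.4907, 0.2694, 0.153]
ee_rot: [0.457, 0.54, -0.539, -0.458]
ft_force: [0.2, 0.4, -1.2]
grip_width: 0.457
offset [0.004, 0.5, -0.005] turn [0.0, -0.012, 0.003]
```

```bash
python3 -m pendant '{"offset":[[0,0.2,0],[0,0.38,0],[0,0.45,0],[0,0.495,0],[0,0.495,0]],"turn":[[0,0,0],[0,0,0],[0,0,0],[0,0,0],[0,0,0]]}';  python3 -m pendant '{"offset":[[0,0,0],[0,0,0],[0,0,0]],"turn":[[0,0,0],[0,0,0],[0,0,0]]}' 58; python3 -m pendant '{"offset":[[0,-0.2,0],[0,-0.5,0],[0,-0.6,0],[0,-0.6,0]],"turn":[[0,0,0],[0,0,0],[0,0,0],[0,0,0]]}'
python3 - <<'E'
from vis import *
Rd=pose((-.172,.985,0),(0,0,-1))
go((.658,.037,.175),Rd)
E
```

```text
clock: 11.25
position: [0.4912, 0.2696, 0.0545]
ee_rot: [0.457, 0.54, -0.538, -0.458]
ft_force: [-0.4, 1.3, -0.7]
grip_width: 0.455
clock: 11.62
position: [0.4914, 0.2698, 0.055]
ee_rot: [0.457, 0.54, -0.538, -0.458]
ft_force: [0.6, -0.0, -0.3]
grip_width: 0.576
clock: 12.12
position: [0.4921, 0.27, 0.1768]
ee_rot: [0.457, 0.541, -0.537, -0.458]
ft_force: [0.4, -0.1, -1.1]
grip_width: 0.582
offset [-1.285, 0.006, -0.629] turn [0.006, -0.012, 0.006]
```

```bash
python3 -m pendant '{"offset":[[-0.3,0,0],[-0.6,0,-0.2],[-0.8,0,-0.4],[-1,0,-0.55],[-1,0,-0.63],[-1,0,-0.63]],"turn":[[0,0,0],[0,0,0],[0,0,0],[0,0,0],[0,0,0],[0,0,0]]}' 75;  python3 -m pendant '{"offset":[[-0.285,0,0],[-0.285,0,0],[-0.285,0,0]],"turn":[[0,0,0],[0,0,0],[0,0,0]]}'
python3 - <<'E'
from vis import *
Rd=pose((-.172,.985,0),(0,0,-1))
p,d=snap("scene");W=cloud("scene",d)
for b,c,s in blobs((W[...,2]>.07)&(W[...,2]<.09)&(d>0)&(W[...,1]<.3)&(W[...,1]>-.12)&(W[...,0]>.35)&(W[...,0]<.69),15): print(c.round(),s,W[b].mean(0).round(3),W[b].min(0).round(3),W[b].max(0).round(3))
go((.657,.0365,.048),Rd)
E
```

```text
clock: 12.88
position: [0.6488, 0.0927, 0.1744]
ee_rot: [0.457, 0.54, -0.538, -0.458]
ft_force: [-0.7, 0.1, 0.7]
grip_width: 0.752
clock: 13.25
position: [0.6573, 0.0372, 0.1736]
ee_rot: [0.457, 0.54, -0.538, -0.459]
ft_force: [0.3, 1.3, 0.5]
grip_width: 0.753
[409. 194.] [403 188  14  12 134] [0.43  0.257 0.08 ] [0.406 0.238 0.07 ] [0.449 0.277 0.085]
[417. 210.] [410 204  14  13 143] [0.495 0.267 0.08 ] [0.472 0.249 0.07 ] [0.512 0.286 0.085]
[337. 258.] [329 251  16  15 178] [0.661 0.037 0.077] [0.639 0.018 0.07 ] [0.68  0.056 0.081]
offset [-0.01, 0.628, 0.004] turn [0.002, -0.011, 0.006]
```

```bash
python3 -m pendant '{"offset":[[0,0.25,0],[0,0.45,0],[0,0.58,0],[0,0.63,0],[0,0.63,0]],"turn":[[0,0,0],[0,0,0],[0,0,0],[0,0,0],[0,0,0]]}';python3 -m pendant '{"offset":[[0,0,0],[0,0,0],[0,0,0],[0,0,0],[0,0,0]],"turn":[[0,0,0],[0,0,0],[0,0,0],[0,0,0],[0,0,0]]}' 30 40;  python3 -m pendant '{"offset":[[0,-0.25,0],[0,-0.5,0],[0,-0.5,0]],"turn":[[0,0,0],[0,0,0],[0,0,0]]}'
python3 - <<'E'
from vis import *
Rd=pose((-.172,.985,0),(0,0,-1))
go((.5035,.2015,.150),Rd)
E
```

```text
clock: 13.92
position: [0.6572, 0.0395, 0.0477]
ee_rot: [0.456, 0.541, -0.538, -0.458]
ft_force: [-1.2, -0.4, -0.0]
grip_width: 0.751
clock: 14.55
position: [0.6582, 0.0397, 0.0492]
ee_rot: [0.456, 0.542, -0.537, -0.458]
ft_force: [-2.1, -0.3, 6.1]
grip_width: 0.452
clock: 14.92
position: [0.6603, 0.0389, 0.1541]
ee_rot: [0.458, 0.544, -0.535, -0.456]
ft_force: [0.5, 0.1, -1.5]
grip_width: 0.456
offset [0.931, 0.018, 0.64] turn [0.014, -0.01, 0.007]
```

```bash
python3 -m pendant '{"offset":[[0.15,0,0.2],[0.35,0,0.4],[0.6,0,0.6],[0.85,0,0.64],[0.93,0,0.64],[0.93,0,0.64],[0.93,0,0.64]],"turn":[[0.01,0,0],[0.01,0,0],[0.01,0,0],[0.01,0,0],[0.01,0,0],[0.01,0,0],[0.01,0,0]]}'
python3 - <<'E'
from vis import *
Rd=pose((-.172,.985,0),(0,0,-1))
go((.5035,.2015,.053),Rd)
E
```

```text
clock: 15.8
position: [0.5041, 0.1994, 0.1534]
ee_rot: [0.457, 0.541, -0.537, -0.458]
ft_force: [-0.4, -0.2, -1.4]
grip_width: 0.458
offset [0.008, 0.502, 0.003] turn [0.004, -0.013, 0.006]
```

```bash
python3 -m pendant '{"offset":[[0,0.2,0],[0,0.38,0],[0,0.45,0],[0,0.495,0],[0,0.495,0]],"turn":[[0,0,0],[0,0,0],[0,0,0],[0,0,0],[0,0,0]]}';  python3 -m pendant '{"offset":[[0,0,0],[0,0,0],[0,0,0]],"turn":[[0,0,0],[0,0,0],[0,0,0]]}' 58; python3 -m pendant '{"offset":[[0,-0.2,0],[0,-0.5,0],[0,-0.8,0],[0,-1,0],[0,-1,0]],"turn":[[0,0,0],[0,0,0],[0,0,0],[0,0,0],[0,0,0]]}'
python3 - <<'E'
from vis import *
p,d=snap("scene");W=cloud("scene",d)
for b,c,s in blobs((W[...,2]>.07)&(W[...,2]<.09)&(d>0)&(W[...,1]<.3)&(W[...,1]>-.12)&(W[...,0]>.35)&(W[...,0]<.69),15): print(c.round(),s,W[b].mean(0).round(3),W[b].min(0).round(3),W[b].max(0).round(3))
C=np.array((.463,.230,0));X=np.array((-.172,.985,0))
Rd=pose(X,(0,0,-1))
print(C+X*.072)
# behind the lid
go(C+X*.23+(0,0,.253),Rd)
E
```

```text
clock: 16.42
position: [0.5048, 0.1997, 0.0547]
ee_rot: [0.457, 0.541, -0.537, -0.458]
ft_force: [-0.2, -0.2, -0.8]
grip_width: 0.458
clock: 16.8
position: [0.5051, 0.1999, 0.0553]
ee_rot: [0.457, 0.541, -0.537, -0.458]
ft_force: [-0.4, -0.1, -0.4]
grip_width: 0.579
clock: 17.42
position: [0.5059, 0.1993, 0.2588]
ee_rot: [0.458, 0.543, -0.535, -0.458]
ft_force: [0.5, -0.5, -1.1]
grip_width: 0.577
[409. 194.] [403 188  14  13 133] [0.43  0.257 0.08 ] [0.405 0.238 0.07 ] [0.447 0.277 0.088]
[417. 209.] [410 204  14  12 143] [0.495 0.267 0.08 ] [0.473 0.249 0.07 ] [0.512 0.287 0.084]
[392. 214.] [385 208  15  13 151] [0.51  0.196 0.08 ] [0.488 0.177 0.07 ] [0.527 0.216 0.087]
[0.450616 0.30092  0.      ]
offset [1.336, 0.024, 0.194] turn [0.008, -0.013, 0.008]
```

```bash
python3 -m pendant '{"offset":[[0.3,-0.05,0.05],[0.6,-0.05,0.1],[0.9,-0.05,0.19],[1,-0.05,0.19],[1,-0.05,0.19]],"turn":[[0,0,0],[0,0,0],[0,0,0],[0,0,0],[0,0,0]]}' 0;  python3 -m pendant '{"offset":[[0.3,0,0],[0.3,0,0],[0.3,0,0],[0.3,0.2,0],[0.3,0.45,0],[0.3,0.45,0],[0.3,0.45,0]],"turn":[[0,0,0],[0,0,0],[0,0,0],[0,0,0],[0,0,0],[0,0,0],[0,0,0]]}'
python3 - <<'E'
from vis import *
p,d=snap("scene","s3")
C=np.array((.463,.230,0));X=np.array((-.172,.985,0))
o=manip.get_obs();print(((o["position"]-C)@X))
go(C+X*.06+(0,0,.165),pose(X,(0,0,-1)))
E
```

```text
clock: 18.1
position: [0.4342, 0.391, 0.2658]
ee_rot: [0.457, 0.542, -0.537, -0.457]
ft_force: [0.7, -1.1, -0.4]
grip_width: 0.001
clock: 18.98
position: [0.4261, 0.4501, 0.1783]
ee_rot: [0.458, 0.542, -0.536, -0.458]
ft_force: [-0.8, -1.0, 0.9]
grip_width: -0.002
0.2237319265338348
offset [-0.819, 0.063, 0.001] turn [0.009, -0.012, 0.008]
```

View pics/s3.png

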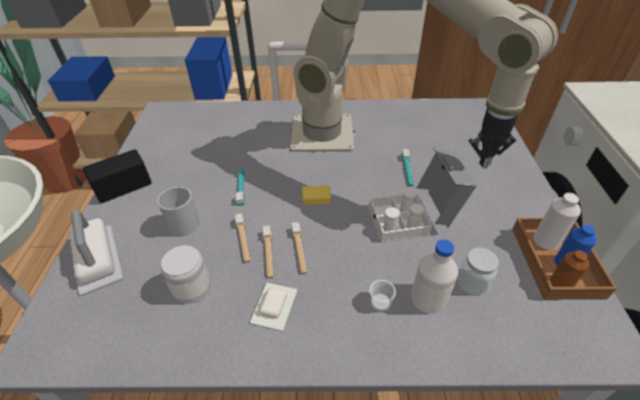

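The three bottles are in the case at (392,215), (409,200) and (417,215). The shut gripper is behind the open lid at (485,158), so I'm pushing it over.

```bash
python3 -m pendant '{"offset":[[-0.15,0.07,0],[-0.25,0.07,0],[-0.35,0.07,0],[-0.45,0.07,0],[-0.55,0.07,0],[-0.65,0.07,0],[-0.75,0.07,0],[-0.82,0.07,0],[-0.82,0.07,0]],"turn":[[0,0,0],[0,0,0],[0,0,0],[0,0,0],[0,0,0],[0,0,0],[0,0,0],[0,0,0],[0,0,0]]}'; python3 -m pendant '{"offset":[[0.1,-0.1,0],[0.1,-0.4,0],[0.1,-0.6,0],[0,-0.6,0],[0,-0.6,0],[0,-0.6,0],[0,-0.6,0],[0,-0.6,0],[0,-0.6,0]],"turn":[[0,0,0],[0,0,0],[0,0,0],[0,0,0],[0,0,0],[0,0,0],[0,0,0],[0,0,0],[0,0,0]]}'
python3 - <<'E'
from vis import *
p,d=snap("scene","s4")
C=np.array((.463,.230,0));X=np.array((-.172,.985,0))
o=manip.get_obs();print(((o["position"]-C)@X))
go(C-X*.08+(0,0,.27),pose(X,(0,0,-1)))
E
```

```text
clock: 20.15
position: [0.453, 0.2872, 0.1636]
ee_rot: [0.458, 0.542, -0.536, -0.458]
ft_force: [-1.2, 0.6, 0.0]
grip_width: 0.001
clock: 21.28
position: [0.4523, 0.2866, 0.2834]
ee_rot: [0.458, 0.542, -0.536, -0.458]
ft_force: [0.0, -0.3, -0.8]
grip_width: -0.003
0.057549044923021195
offset [-0.688, 0.064, -0.011] turn [0.008, -0.015, 0.007]
```

View pics/s4.png

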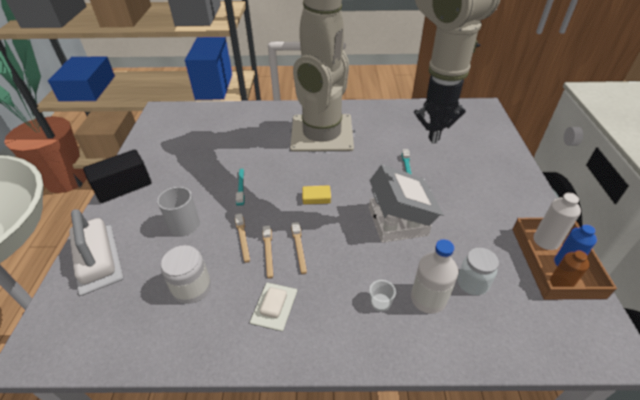

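The lid is sinking at (405,195). I'll move above its free edge and wait.

```bash
python3 -m pendant '{"offset":[[-0.3,0,0],[-0.6,0,0],[-0.69,0,0],[-0.69,0,0],[-0.69,0,0],[-0.69,0,0],[-0.69,0,0],[-0.69,0,0],[-0.69,0,0],[-0.69,0,0],[-0.69,0,0],[-0.69,0,0]],"turn":[[0,0,0],[0,0,0],[0,0,0],[0,0,0],[0,0,0],[0,0,0],[0,0,0],[0,0,0],[0,0,0],[0,0,0],[0,0,0],[0,0,0]]}'; python3 -m pendant '{"offset":[[0,0,0],[0,0,0],[0,0,0],[0,0,0],[0,0,0],[0,0,0],[0,0.2,0],[0,0.4,0],[0,0.6,0],[0,0.7,0],[0,0.75,0],[0,0.75,0]],"turn":[[0,0,0],[0,0,0],[0,0,0],[0,0,0],[0,0,0],[0,0,0],[0,0,0],[0,0,0],[0,0,0],[0,0,0],[0,0,0],[0,0,0]]}'
python3 - <<'E'
from vis import *
for n in("scene","top"):
  p,d=snap(n);W=cloud(n,d);C=np.array((.463,.230,0));X=np.array((-.172,.985,0));Y=np.array((-.985,-.172,0))
  A=W-C;x=A@X;y=A@Y
  m=(x>-.09)&(x<.07)&(abs(y)<.07)&(W[...,2]>.05)&(W[...,2]<.125)&(d>0)
  k=np.polyfit(x[m],W[...,2][m],1);print(n,m.sum(),"lid slope",k)
go(C-X*.08+(0,0,.090),pose(X,(0,0,-1)))
E
```

```text
clock: 22.82
position: [0.4745, 0.1503, 0.2827]
ee_rot: [0.458, 0.542, -0.536, -0.458]
ft_force: [0.1, -0.2, 1.0]
grip_width: 0.001
clock: 24.32
position: [0.4753, 0.1513, 0.1327]
ee_rot: [0.458, 0.541, -0.536, -0.458]
ft_force: [0.6, 0.5, -0.2]
grip_width: -0.004
scene 1754 lid slope [-0.06860518  0.09928954]
top 16 lid slope [-3.65489637  0.34954193]
offset [-0.004, 0.218, -0.003] turn [0.01, -0.015, 0.008]
```

Lid is ajar at about 0.07–0.08. Pressing in small steps.

```bash
python3 -m pendant '{"offset":[[0,0.1,0],[0,0.13,0],[0,0.16,0],[0,0.18,0],[0,0.2,0],[0,0.2,0]],"turn":[[0,0,0],[0,0,0],[0,0,0],[0,0,0],[0,0,0],[0,0,0]]}'; python3 -m pendant '{"offset":[[0,0.01,0],[0,0.02,0],[0,0.02,0]],"turn":[[0,0,0],[0,0,0],[0,0,0]]}';python3 -m pendant '{"offset":[[0,-0.2,0],[0,-0.5,0],[0,-0.9,0],[0,-0.9,0],[0,-0.9,0]],"turn":[[0,0,0],[0,0,0],[0,0,0],[0,0,0],[0,0,0]]}'
python3 - <<'E'
from vis import *
for n in("scene",):
  p,d=snap(n);W=cloud(n,d);C=np.array((.463,.230,0));X=np.array((-.172,.985,0));Y=np.array((-.985,-.172,0))
  A=W-C;x=A@X;y=A@Y
  m=(x>-.09)&(x<.07)&(abs(y)<.07)&(W[...,2]>.05)&(W[...,2]<.125)&(d>0)
  k=np.polyfit(x[m],W[...,2][m],1);print(n,m.sum(),"lid slope",k)
print(manip.get_obs()["joint_pos"].round(3))
E
```

```text
clock: 25.18
position: [0.4772, 0.1512, 0.0946]
ee_rot: [0.459, 0.542, -0.535, -0.458]
ft_force: [0.4, -2.7, 3.5]
grip_width: 0.001
clock: 25.55
position: [0.4775, 0.1514, 0.094]
ee_rot: [0.458, 0.543, -0.534, -0.458]
ft_force: [-17.2, -7.7, 42.1]
grip_width: 0.003
clock: 26.18
position: [0.4765, 0.1501, 0.2748]
ee_rot: [0.459, 0.543, -0.533, -0.458]
ft_force: [-0.1, 0.2, -1.2]
grip_width: 0.001
scene 1898 lid slope [-0.01129362  0.09520805]
[-0.878  0.005  0.492  1.753 -0.008  1.375  1.347]
```

The lid is shut: its slope fell from −0.069 to −0.011, and the face sits at about 0.095 m. For the brushes I need a tilted tool, so I'll tilt it while in transit to identify the arm's kinematics.

```bash
python3 - <<'E'
from vis import *
import json
o=manip.get_obs();json.dump([[list(o["joint_pos"]),list(o["position"]),list(o["ee_rot"])]],open("log.json","w"))
E
python3 -m pendant '{"offset":[[-0.3,-0.1,0],[-0.6,-0.1,-0.1],[-0.9,-0.1,-0.2],[-0.9,-0.1,-0.2],[-0.9,-0.1,-0.2]],"turn":[[0.2,0,0.1],[0.4,0,0.2],[0.6,0,0.3],[0.6,0,0.3],[0.6,0,0.3]]}' 60;python3 - <<'E'
from vis import *
import json,itertools
from scipy.optimize import least_squares
o=manip.get_obs();L=json.load(open("log.json"))+[[list(o["joint_pos"]),list(o["position"]),list(o["ee_rot"])]]
L+=[[[-1.269,0.333,-0.065,1.461,0.022,1.35,-0.089],[0.199,0.592,0.231],[0.575,0.412,-0.413,-0.574]],[[-1.043,.00833,-.01913,1.69065,.00032,1.44325,.67637],[.2782,.4049,.301],[-.456,-.54,.54,.456]]]
json.dump(L,open("log.json","w"))
def fk(q,s,p):
    h,L1,L2,T,a0=p
    R=Ro.identity();x=np.array([0,0,h])
    for i,ax in enumerate("zyzyzyz"):
        R=R*Ro.from_euler(ax,s[i]*q[i])
        if i==1:x=x+R.apply([0,0,L1])
        if i==3:x=x+R.apply([0,0,L2])
        if i==6:x=x+R.apply([0,0,T])
    return x,R*Ro.from_euler("z",a0)*Ro.from_euler("x",-np.pi/2)
best=[]
for z in itertools.product((1,-1),repeat=4):
    s=[z[0],1,z[1],1,z[2],1,z[3]]
    f=lambda p:np.concatenate([np.r_[fk(q,s,p)[0]-x,.2*(fk(q,s,p)[1].inv()*Ro.from_quat(r)).as_rotvec()] for q,x,r in L])
    for a in(0,1.57,3.14,-1.57):
        r=least_squares(f,[.3,.445,.491,.38,a]);best.append((r.cost,s,r.x.round(4)))
best.sort(key=lambda b:b[0]);print(*best[:3],sep="\n");print(np.round(L[1][0],3),np.round(L[1][1],3))
E
```

```text
clock: 26.85
position: [0.5435, -0.0219, 0.2905]
ee_rot: [-0.399, -0.345, 0.696, 0.488]
ft_force: [-0.2, 0.2, 1.0]
grip_width: 0.597
(np.float64(0.7863517801129868), [-1, 1, -1, 1, 1, 1, 1], array([0.3012, 0.3899, 0.505 , 0.3254, 3.1399]))
(np.float64(0.786373352737244), [-1, 1, -1, 1, 1, 1, 1], array([0.3012, 0.3899, 0.505 , 0.3254, 2.9763]))
(np.float64(0.7863745598304173), [-1, 1, -1, 1, 1, 1, 1], array([ 0.3012,  0.3899,  0.505 ,  0.3254, -2.997 ]))
[-0.61   0.523  0.658  1.284 -0.     1.852  1.778] [ 0.544 -0.022  0.29 ]
```

```bash
cat > kin.py <<'E'
from vis import *
import json,itertools
from scipy.optimize import least_squares
def fk(q,s,p):
    h,L1,L2,T,a0=p
    R=Ro.identity();x=np.array([0,0,h])
    for i,ax in enumerate("zyzyzyz"):
        R=R*Ro.from_euler(ax,s[i]*q[i])
        if i==1:x=x+R.apply([0,0,L1])
        if i==3:x=x+R.apply([0,0,L2])
        if i==6:x=x+R.apply([0,0,T])
    return x,R*Ro.from_euler("z",a0)*Ro.from_euler("x",np.pi/2)
E
python3 - <<'E'
from kin import *
L=json.load(open("log.json"))
best=[]
for z in itertools.product((1,-1),repeat=4):
    s=[z[0],1,z[1],1,z[2],1,z[3]]
    f=lambda p:np.concatenate([np.r_[fk(q,s,p)[0]-x,.2*(fk(q,s,p)[1].inv()*Ro.from_quat(r)).as_rotvec()] for q,x,r in L])
    for a in(0,1.57,3.14,-1.57):
        r=least_squares(f,[.3,.445,.491,.38,a]);best.append((r.cost,s,r.x.round(4)))
best.sort(key=lambda b:b[0]);print(*best[:6],sep="\n")
E
```

```text
(np.float64(0.003678286496050834), [-1, 1, -1, 1, -1, 1, -1], array([0.3077, 0.4089, 0.5039, 0.3509, 3.1417]))
(np.float64(0.003678286496050856), [-1, 1, -1, 1, -1, 1, -1], array([0.3077, 0.4089, 0.5039, 0.3509, 3.1417]))
(np.float64(0.003678286496050935), [-1, 1, -1, 1, -1, 1, -1], array([0.3077, 0.4089, 0.5039, 0.3509, 3.1417]))
(np.float64(0.0036782864960509948), [-1, 1, -1, 1, -1, 1, -1], array([ 0.3077,  0.4089,  0.5039,  0.3509, -3.1415]))
(np.float64(0.004293448113299765), [-1, 1, -1, 1, 1, 1, -1], array([0.3012, 0.3899, 0.505 , 0.3254, 3.14  ]))
(np.float64(0.004293448113299769), [-1, 1, -1, 1, 1, 1, -1], array([0.3012, 0.3899, 0.505 , 0.3254, 3.14  ]))
```

Run:
```python
from kin import *
L=json.load(open("log.json"))
s=[-1,1,-1,1,-1,1,-1]
p=[.3077,.4089,.5039,.3509,3.1417]
for q,x,r in L: X,R=fk(q,s,p);print((X-x).round(3),(R.inv()*Ro.from_quat(r)).as_rotvec().round(3))
for s in itertools.product((1,-1),repeat=7):
    if s[0]>0: continue
    e=[np.linalg.norm((fk(q,s,p)[1].inv()*Ro.from_quat(r)).as_rotvec()) for q,x,r in L]
    # allow constant offset
    B=[fk(q,s,p)[1].inv()*Ro.from_quat(r) for q,x,r in L]
    c=max((B[0].inv()*b).magnitude() for b in B)
    if c<.3: print(s,round(c,3),B[0].as_rotvec().round(2))
```

```text
[-0.013  0.041 -0.001] [ 0. -0.  0.]
[-0.019  0.027 -0.001] [ 0. -0.  0.]
[-0.045  0.013  0.001] [0.    0.001 0.   ]
[-0.033  0.034  0.   ] [-0.    -0.001 -0.001]
(-1, 1, -1, 1, 1, 1, -1) 0.049 [ 0.    0.   -0.02]
(-1, 1, -1, 1, -1, 1, -1) 0.001 [ 0. -0.  0.]
```

```bash
cat > kin.py <<'E'
from vis import *
import json
from scipy.optimize import least_squares
S=[-1,1,-1,1,-1,1,-1]
def fk(q,p):
    "p: h, then link vectors after joints 2,4,7 and a shoulder shift after joint 1"
    R=Ro.identity();x=np.array([0,0,p[0]])
    for i,ax in enumerate("zyzyzyz"):
        R=R*Ro.from_euler(ax,S[i]*q[i])
        if i==0:x=x+R.apply([0,p[5],0])
        if i==1:x=x+R.apply([p[4],0,p[1]])
        if i==3:x=x+R.apply([-p[4],p[6],p[2]])
        if i==6:x=x+R.apply([0,0,p[3]])
    return x,R*Ro.from_euler("z",np.pi)*Ro.from_euler("x",np.pi/2)
E
python3 - <<'E'
from kin import *
L=json.load(open("log.json"))
f=lambda p:np.concatenate([fk(q,p)[0]-x for q,x,r in L])
r=least_squares(f,[.3,.44,.49,.36,0,0,0]);print(r.cost,r.x.round(4));print(f(r.x).reshape(-1,3).round(4))
E
```

```text
1.31861930756618e-07 [ 2.584e-01  4.484e-01  4.901e-01  3.429e-01 -1.000e-04 -2.190e-02
 -2.370e-02]
[[ 0.      0.      0.0001]
 [ 0.0001 -0.      0.0001]
 [-0.     -0.0001 -0.0004]
 [-0.0001 -0.      0.0002]]
```

```bash
cat >> kin.py <<'E'
P=[.2584,.4484,.4901,.3429,-.0001,-.0219,-.0237]
LO=np.array([-2.6,-.5,-1.47,.16,-1.27,.06,-2.6])+.03;HI=np.array([2.6,2.12,1.34,2.42,4.41,2.06,2.6])-.03
def ik(q0,pos,R,w=.02):
    def f(q):
        x,r=fk(q,P);return np.r_[(x-pos)*10,(r.inv()*Ro.from_matrix(R)).as_rotvec()*3,w*(q-q0)]
    r=least_squares(f,np.clip(q0,LO+1e-3,HI-1e-3),bounds=(LO,HI));x,rr=fk(r.x,P)
    return r.x,np.linalg.norm(x-pos),(rr.inv()*Ro.from_matrix(R)).magnitude()
H=np.array([.4725,-.4158,0])
def insert(yaw,phi,sig,tz=.05,back=.03,lat=0.,tl=.11):
    o=np.array([np.cos(yaw),np.sin(yaw),0]);z=np.array([0,0,1.]);a=np.cos(phi)*o-np.sin(phi)*z;h=np.sin(phi)*o+np.cos(phi)*z
    Z=sig*h;X=np.cross(a,Z);tail=H+z*tz-o*back+lat*np.cross(z,o)
    return tail+tl*h+.005*a,np.stack([X,a,Z],1)
def grasp(tail,e,sig,tl=.11,tz=.002):
    Z=sig*e;y=np.array([0,0,-1.]);return tail+tl*e+np.array([0,0,tz]),np.stack([np.cross(y,Z),y,Z],1)
E
cat > plan.py <<'E'
from kin import *
o=manip.get_obs();q=o["joint_pos"]
e=np.array([-.98,-.18,0]);e/=np.linalg.norm(e);tail=np.array([.657,-.048,0])
for sig in(1,-1):
    p,R=grasp(tail,e,sig,tz=.15);g,a,b=ik(q,p,R)
    print("grasp",sig,g.round(2),round(a,3),round(b,3))
    if a>.005 or b>.02: continue
    for phi in(.2,.4,.6):
        for yd in range(-180,180,20):
            # carry: path by small steps from grasp to insertion above
            p1,R1=insert(np.radians(yd),phi,sig,tz=.16)
            best=None
            for s in(g,np.clip(g+[0,0,0,0,1.5,0,0],LO,HI),np.clip(g+[0,0,0,0,-1,0,0],LO,HI)):
                r=ik(s,p1,R1,.005)
                if r[1]<.004 and r[2]<.02:
                    p2,R2=insert(np.radians(yd),phi,sig);r2=ik(r[0],p2,R2,.005)
                    if r2[1]<.004 and r2[2]<.02:
                        c=np.abs(r[0]-g).max()
                        if best is None or c<best[0]: best=(c,r[0],r2[0])
            if best: print(sig,phi,yd,best[0].round(2),best[1].round(2),best[2].round(2),"marg",np.minimum(best[2]-LO,HI-best[2]).min().round(2))
E
python3 plan.py
```

```text
grasp 1 [-0.52  0.27  0.66  1.79 -0.18  1.15  1.94] 0.0 0.0
1 0.2 -140 0.95 [-0.09  0.87  0.49  1.27  0.77  1.85  2.57] [-0.07  1.    0.44  1.28  0.7   1.78  2.44] marg 0.13
1 0.2 -120 1.02 [-0.4   0.73  0.71  1.63  0.84  1.48  2.57] [-0.35  0.9   0.65  1.63  0.78  1.4   2.43] marg 0.14
1 0.2 -100 1.08 [-0.8   0.73  1.11  1.96  0.9   1.03  2.57] [-0.71  0.93  0.97  1.97  0.84  0.93  2.4 ] marg 0.17
1 0.2 -80 1.7 [-0.78  0.3   0.95  2.24  1.52  1.02  2.3 ] [-0.63  0.63  0.79  2.25  1.53  0.9   1.98] marg 0.14
1 0.2 -60 2.27 [ 0.94  0.05 -0.69  2.39  2.09  0.95  2.21] [ 1.43  0.77 -1.21  2.39  2.48  1.5   2.37] marg 0.0
1 0.2 -20 4.19 [ 1.15  0.04 -0.19  2.39  4.01  0.83  1.04] [ 1.48  0.4  -0.53  2.39  3.87  0.94  1.46] marg 0.0
1 0.2 0 4.42 [0.06 0.65 1.31 2.21 4.24 1.69 0.7 ] [0.24 0.87 1.05 2.22 4.07 1.79 0.88] marg 0.17
1 0.2 20 2.21 [ 1.68  0.51 -0.57  1.85 -1.24  1.24  0.66] [ 1.65  0.7  -0.53  1.86 -1.22  1.16  0.84] marg 0.02
1 0.2 40 1.68 [ 1.16  0.64  0.03  1.55 -1.24  1.71  0.67] [ 1.16  0.8   0.02  1.56 -1.23  1.65  0.83] marg 0.01
1 0.2 60 1.54 [ 1.01  0.84  0.16  1.21 -1
[... 5487 characters left out ...]
0.68 -0.15] marg 0.14
-1 0.6 -80 1.55 [-0.89  0.25  1.31  2.08  0.99  0.69 -0.17] [-0.69  0.57  1.14  2.15  0.96  0.42 -0.4 ] marg 0.17
-1 0.6 -60 1.99 [-0.6  -0.14  0.99  2.21  1.43  0.62 -0.14] [-0.35  0.22  0.81  2.28  1.87  0.39 -0.82] marg 0.11
-1 0.6 -40 1.99 [-0.4  -0.24  0.96  2.25  1.43  0.24  0.22] [ 0.36  0.13  0.27  2.31  2.99  0.26 -1.49] marg 0.08
-1 0.6 40 1.65 [ 0.5   0.56  0.73  1.6  -1.24  1.67 -2.53] [ 0.63  0.66  0.55  1.66 -1.24  1.53 -2.38] marg 0.0
-1 0.6 60 1.47 [ 0.48  0.78  0.85  1.36 -1.24  2.   -2.35] [ 0.51  0.89  0.77  1.42 -1.24  1.88 -2.21] marg 0.0
-1 0.6 80 1.75 [ 0.79  0.79  0.27  1.09 -0.84  2.03 -2.34] [ 0.79  0.89  0.26  1.16 -0.82  1.9  -2.22] marg 0.13
```

Run:
```python
from vis import *
for yaw in(58,15): go((.53,-.13,.25),pose((np.cos(np.radians(yaw)),np.sin(np.radians(yaw)),0),(0,0,-1)))
```

```text
offset [-0.457, 0.358, 0.02] turn [-0.462, 0.894, -0.491]
offset [-0.457, 0.358, 0.02] turn [-0.268, 1.825, -0.67]
```

```bash
python3 -m pendant '{"offset":[[-0.2,0.1,0],[-0.45,0.2,0],[-0.45,0.35,0],[-0.45,0.35,0],[-0.45,0.35,0],[-0.45,0.35,0]],"turn":[[-0.1,0.2,-0.1],[-0.2,0.4,-0.2],[-0.3,0.6,-0.33],[-0.46,0.9,-0.49],[-0.46,0.9,-0.49],[-0.46,0.9,-0.49]]}' >/dev/null; for i in 1 2; do python3 -m pendant '{"offset":[[0,0,0],[0,0,0],[0,0,0],[0,0,0],[0,0,0],[0,0,0]],"turn":[[0,0.25,0],[0,0.5,0],[0,0.75,0],[0,1,0],[0,1,0],[0,1,0]]}'; done
python3 - <<'E'
from kin import *
print(manip.get_obs()["joint_pos"].round(2))
e=np.array([-.97,-.24,0]);e/=np.linalg.norm(e)
p,R=grasp(np.array([.615,-.207,0]),e,-1,tz=.12);print(p);go(p,R)
E
```

```text
clock: 28.35
position: [0.5329, -0.1264, 0.2516]
ee_rot: [-0.701, -0.082, 0.079, 0.704]
ft_force: [0.4, -0.6, -0.4]
grip_width: 0.605
clock: 29.1
position: [0.5329, -0.1262, 0.2517]
ee_rot: [-0.678, 0.192, -0.194, 0.682]
ft_force: [0.1, 0.1, -0.1]
grip_width: 0.597
[-0.75  0.22  1.05  1.68 -0.2   1.35 -0.22]
[ 0.50821988 -0.23341982  0.12      ]
offset [0.175, 0.655, -0.526] turn [-0.009, 0.989, -0.002]
```

```bash
python3 -m pendant '{"offset":[[0.05,0.1,-0.2],[0.1,0.3,-0.4],[0.17,0.5,-0.52],[0.17,0.65,-0.52],[0.17,0.65,-0.52],[0.17,0.65,-0.52]],"turn":[[0,0.25,0],[0,0.5,0],[0,0.75,0],[0,0.98,0],[0,0.98,0],[0,0.98,0]]}'
python3 - <<'E'
from kin import *
print(manip.get_obs()["joint_pos"].round(2))
z={}
p,d=snap("scene","s5");cv2.imwrite("pics/s5c.png",cv2.resize(p[150:330,130:350,::-1],None,fx=3.5,fy=3.2))
hsv=cv2.cvtColor(p,cv2.COLOR_RGB2HSV)
m=cv2.inRange(hsv,(8,70,90),(22,255,255)); m[:,:215]=0;m[:,320:]=0;m[:205]=0;m[282:]=0
for b,c,s in blobs(m>0,30):
    v,u=np.nonzero(b);Q=np.array([ray("scene",a,e,.012) for a,e in zip(u,v)]);q=Q.mean(0);e=np.linalg.svd(Q-q)[2][0];e*=-np.sign(e[0]);t=(Q-q)@e
    print(c.round(),s,"tail",(q+e*t.min()).round(3),e.round(3),np.ptp(t).round(3))
e=np.array([-.97,-.24,0]);e/=np.linalg.norm(e)
p,R=grasp(np.array([.615,-.207,0]),e,-1,tz=.003);go(p,R)
E
```

```text
clock: 29.85
position: [0.5085, -0.2319, 0.1222]
ee_rot: [-0.557, 0.432, -0.433, 0.562]
ft_force: [1.0, -1.0, 1.1]
grip_width: 0.598
[-0.54  0.48  1.12  1.82 -0.48  1.15 -0.57]
[243. 243.] [236 224  14  38 219] tail [ 0.622 -0.207  0.012] [-0.963 -0.271 -0.   ] 0.141
[300. 253.] [293 234  13  40 236] tail [ 0.662 -0.05   0.012] [-0.984 -0.18   0.   ] 0.142
[268. 257.] [263 237  10  41 246] tail [ 0.674 -0.139  0.012] [-0.989 -0.151 -0.   ] 0.139
offset [0.009, 0.597, -0.009] turn [-0.009, 0.016, -0.004]
```

View pics/s5c.png

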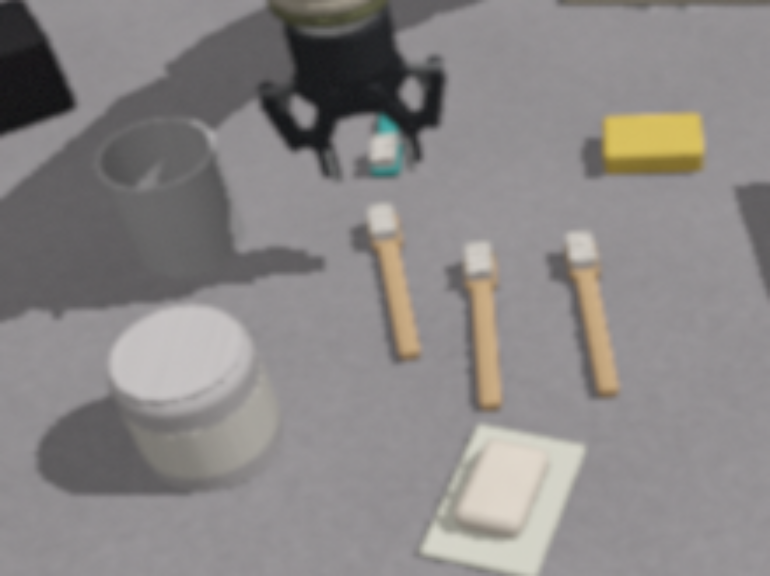

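The crop shows three wooden brushes, heads at crop pixels (383,220), (479,258) and (581,250). The look-alike by the gripper at (385,150) is turquoise and is left alone. I'm grasping the one nearest the cup.

```bash
python3 -m pendant '{"offset":[[0.02,0.25,0.01],[0.02,0.45,0.01],[0.02,0.55,0.01],[0.02,0.595,0.01],[0.02,0.595,0.01]],"turn":[[0,0.02,0],[0,0.02,0],[0,0.02,0],[0,0.02,0],[0,0.02,0]]}'; python3 -m pendant '{"offset":[[0,0,0],[0,0,0],[0,0,0],[0,0,0],[0,0,0],[0,0,0]],"turn":[[0,0,0],[0,0,0],[0,0,0],[0,0,0],[0,0,0],[0,0,0]]}' 5 50; python3 -m pendant '{"offset":[[0,-0.25,0],[0,-0.5,0],[0,-0.75,0],[0,-0.95,0],[0,-0.95,0]],"turn":[[0,0,0],[0,0,0],[0,0,0],[0,0,0],[0,0,0]]}'
cat > path.py <<'E'
from kin import *
import sys
yaw,phi,tz,back,lat=map(float,sys.argv[1:6])
p,R=insert(np.radians(yaw),phi,-1,tz,back,lat);o=manip.get_obs();q=o["joint_pos"];print("q",q.round(2),"target",p.round(3))
go(p,R)
# straight path by local IK, to check ranges
r0=Ro.from_quat(o["ee_rot"]);w=(r0.inv()*Ro.from_matrix(R)).as_rotvec()
for s in np.linspace(.25,1,4):
    q,a,b=ik(q,o["position"]*(1-s)+p*s,(r0*Ro.from_rotvec(w*s)).as_matrix());print(round(s,2),q.round(2),round(a,3),round(b,3))
E
python3 path.py -110 .45 .17 .02 0.02
```

```text
clock: 30.52
position: [0.5131, -0.2348, 0.0043]
ee_rot: [-0.553, 0.436, -0.438, 0.559]
ft_force: [-0.6, -0.2, -0.8]
grip_width: 0.598
clock: 31.28
position: [0.5139, -0.235, 0.0055]
ee_rot: [-0.553, 0.435, -0.438, 0.56]
ft_force: [-0.4, 1.3, 7.3]
grip_width: 0.164
clock: 31.9
position: [0.5134, -0.2367, 0.1985]
ee_rot: [-0.552, 0.433, -0.439, 0.56]
ft_force: [0.5, -0.2, -1.9]
grip_width: 0.169
q [-0.59  0.4   1.2   1.72 -0.4   1.28 -0.64] target [ 0.48  -0.453  0.267]
offset [1.011, -0.348, -0.414] turn [-1.323, -1.118, -0.691]
0.25 [-0.55  0.54  1.17  1.6  -0.22  1.36 -0.48] 0.0 0.0
0.5 [-0.56  0.65  1.17  1.55 -0.02  1.35 -0.33] 0.0 0.0
0.75 [-0.6   0.73  1.2   1.6   0.19  1.23 -0.21] 0.0 0.0
1.0 [-0.66  0.82  1.24  1.73  0.42  1.03 -0.15] 0.0 0.0
```

```bash
python3 -m pendant '{"offset":[[0.12,-0.1,-0.05],[0.25,-0.2,-0.1],[0.38,-0.25,-0.15],[0.5,-0.25,-0.2],[0.5,-0.25,-0.2]],"turn":[[-0.16,-0.14,-0.09],[-0.33,-0.28,-0.17],[-0.5,-0.42,-0.26],[-0.66,-0.56,-0.35],[-0.66,-0.56,-0.35]]}'; python3 path.py -110 .45 .17 .02 0.02
```

```text
clock: 32.52
position: [0.4979, -0.3423, 0.2458]
ee_rot: [0.811, -0.321, 0.255, -0.417]
ft_force: [0.0, 1.1, 0.1]
grip_width: 0.166
q [-0.56  0.63  1.17  1.54 -0.    1.37 -0.34] target [ 0.48  -0.453  0.267]
offset [0.364, 0.185, -0.399] turn [-0.659, -0.557, -0.342]
0.25 [-0.58  0.67  1.18  1.56  0.1   1.32 -0.27] 0.0 0.0
0.5 [-0.6   0.72  1.19  1.6   0.21  1.24 -0.22] 0.0 0.0
0.75 [-0.63  0.76  1.21  1.66  0.32  1.15 -0.18] 0.0 0.0
1.0 [-0.66  0.81  1.23  1.73  0.43  1.03 -0.16] 0.0 0.0
```

```bash
python3 -m pendant '{"offset":[[0.09,0.05,-0.1],[0.18,0.09,-0.2],[0.27,0.14,-0.3],[0.36,0.18,-0.4],[0.36,0.18,-0.4],[0.36,0.18,-0.4]],"turn":[[-0.16,-0.14,-0.09],[-0.33,-0.28,-0.17],[-0.5,-0.42,-0.26],[-0.66,-0.56,-0.34],[-0.66,-0.56,-0.34],[-0.66,-0.56,-0.34]]}'; python3 path.py -110 .45 .05 .02 0.02
python3 - <<'E'
from vis import *
a=snap("scene")[0][130:290,100:300];b=snap("top")[0][140:300,370:570]
cv2.imwrite("pics/i1.png",cv2.resize(np.hstack([a,b])[...,::-1],None,fx=2,fy=2,interpolation=cv2.INTER_CUBIC))
E
```

```text
clock: 33.28
position: [0.48, -0.4517, 0.2679]
ee_rot: [0.959, -0.171, 0.04, -0.222]
ft_force: [0.8, 0.9, 0.2]
grip_width: 0.172
q [-0.66  0.8   1.23  1.72  0.43  1.04 -0.16] target [ 0.48  -0.453  0.147]
offset [0.003, 0.271, 0.541] turn [-0.005, -0.003, -0.003]
0.25 [-0.64  0.84  1.2   1.74  0.42  1.   -0.19] 0.0 0.0
0.5 [-0.62  0.88  1.17  1.76  0.4   0.97 -0.23] 0.0 0.0
0.75 [-0.61  0.92  1.14  1.77  0.38  0.94 -0.26] 0.0 0.0
1.0 [-0.59  0.97  1.11  1.78  0.37  0.91 -0.3 ] 0.0 0.0
```

View pics/i1.png

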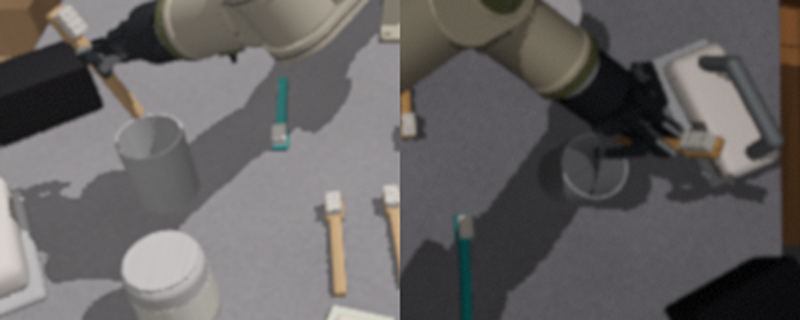

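The brush is held head up with its tail at (140,115) in the left half, just above the cup mouth at (150,135). Before lowering, I'll check the tail position by rays.

Run:
```python
from vis import *
print(ray("top",479,210,.17).round(3),ray("scene",171,187,.17).round(3),"expected",(.498,-.404))
print(ray("top",467.5,222.5,.115).round(3),ray("scene",175,196,.115).round(3),"cup rim rough")
```

```text
[ 0.501 -0.427  0.17 ] [ 0.491 -0.406  0.17 ] expected (0.498, -0.404)
[ 0.473 -0.418  0.115] [ 0.468 -0.416  0.115] cup rim rough
```

```bash
python3 -m pendant '{"offset":[[0,0.07,0.14],[0,0.14,0.28],[0,0.2,0.41],[0,0.27,0.54],[0,0.27,0.54]],"turn":[[0,0,0],[0,0,0],[0,0,0],[0,0,0],[0,0,0]]}'; python3 -m pendant '{"offset":[[0,0,0],[0,0,0],[0,0,0],[0,0,0]],"turn":[[0,0,0],[0,0,0],[0,0,0],[0,0,0]]}' 36; python3 -m pendant '{"offset":[[0,-0.15,0],[0,-0.3,0],[0,-0.6,0],[0,-0.8,0],[0,-0.8,0]],"turn":[[0,0,0],[0,0,0],[0,0,0],[0,0,0],[0,0,0]]}'
python3 - <<'E'
from vis import *
a=snap("scene")[0][130:290,100:300];b=snap("top")[0][140:300,370:570]
cv2.imwrite("pics/i2.png",cv2.resize(np.hstack([a,b])[...,::-1],None,fx=2,fy=2,interpolation=cv2.INTER_CUBIC))
E
```

```text
clock: 34.0
position: [0.4801, -0.4527, 0.1464]
ee_rot: [0.959, -0.17, 0.039, -0.222]
ft_force: [-0.7, -0.4, 1.0]
grip_width: 0.167
clock: 34.5
position: [0.4802, -0.4526, 0.1467]
ee_rot: [0.959, -0.17, 0.04, -0.222]
ft_force: [0.2, 0.6, -0.5]
grip_width: 0.362
clock: 35.12
position: [0.5328, -0.3149, 0.2178]
ee_rot: [0.96, -0.167, 0.04, -0.223]
ft_force: [-0.3, 0.5, -0.7]
grip_width: 0.359
```

View pics/i2.png

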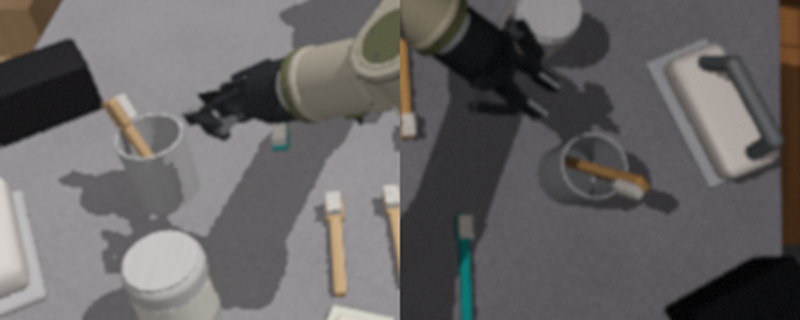

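The first brush stands in the cup, head up, at (125,125) left and (605,175) right. Next is the middle brush.

```bash
cat > gr.py <<'E'
from kin import *
import sys
tx,ty,ex,ey,tz=map(float,sys.argv[1:6])
e=np.array([ex,ey,0]);e/=np.linalg.norm(e);p,R=grasp(np.array([tx,ty,0]),e,-1,tz=tz)
print(manip.get_obs()["joint_pos"].round(2),p.round(3));go(p,R)
E
python3 gr.py .673 -.139 -.989 -.13 .12
```

```text
[-0.8   0.89  1.14  1.67  0.34  1.21 -0.28] [ 0.564 -0.153  0.12 ]
offset [-0.122, -0.534, 0.801] turn [1.272, 1.233, 0.77]
```

```bash
python3 -m pendant '{"offset":[[0,-0.2,0],[-0.05,-0.4,0.1],[-0.06,-0.5,0.2],[-0.06,-0.5,0.2],[-0.06,-0.5,0.2]],"turn":[[0.16,0.15,0.1],[0.32,0.31,0.19],[0.48,0.46,0.29],[0.64,0.62,0.39],[0.64,0.62,0.39]]}' 60; python3 gr.py .673 -.139 -.989 -.13 .12
```

```text
clock: 35.85
position: [0.5532, -0.217, 0.2264]
ee_rot: [0.8, -0.347, 0.276, -0.406]
ft_force: [0.2, -0.1, 0.7]
grip_width: 0.598
[-0.68  0.73  1.14  1.45 -0.1   1.51 -0.54] [ 0.564 -0.153  0.12 ]
offset [-0.3, 0.292, 0.46] turn [0.632, 0.603, 0.38]
```

```bash
python3 -m pendant '{"offset":[[-0.07,0.07,0.1],[-0.15,0.15,0.2],[-0.22,0.22,0.35],[-0.3,0.29,0.46],[-0.3,0.29,0.46],[-0.3,0.29,0.46]],"turn":[[0.16,0.15,0.1],[0.32,0.31,0.19],[0.48,0.46,0.29],[0.63,0.6,0.38],[0.63,0.6,0.38],[0.63,0.6,0.38]]}'; python3 gr.py .673 -.139 -.989 -.13 .003
cat > br.py <<'E'
from kin import *
p,d=snap("scene")
hsv=cv2.cvtColor(p,cv2.COLOR_RGB2HSV)
m=cv2.inRange(hsv,(8,70,90),(22,255,255)); m[:,:215]=0;m[:,320:]=0;m[:205]=0;m[282:]=0
for b,c,s in blobs(m>0,30):
    v,u=np.nonzero(b);Q=np.array([ray("scene",a,e,.012) for a,e in zip(u,v)]);q=Q.mean(0);e=np.linalg.svd(Q-q)[2][0];e*=-np.sign(e[0]);t=(Q-q)@e
    print(c.round(),s,"tail",(q+e*t.min()).round(3),e.round(3),np.ptp(t).round(3))
E
python3 br.py
```

```text
clock: 36.6
position: [0.5642, -0.153, 0.1206]
ee_rot: [0.535, -0.465, 0.464, -0.531]
ft_force: [1.3, -0.4, -0.7]
grip_width: 0.602
[-0.66  0.57  1.12  1.74 -0.54  1.19 -0.82] [ 0.564 -0.153  0.003]
offset [-0.0, 0.588, 0.001] turn [0.007, 0.009, 0.003]
[300. 253.] [293 234  13  40 237] tail [ 0.662 -0.05   0.012] [-0.983 -0.181  0.   ] 0.142
[268. 257.] [263 237  10  41 246] tail [ 0.674 -0.139  0.012] [-0.989 -0.149 -0.   ] 0.139
```

Unmoved; grasping, then lifting.

```bash
python3 -m pendant '{"offset":[[0,0.25,0],[0,0.45,0],[0,0.55,0],[0,0.585,0],[0,0.585,0]],"turn":[[0,0,0],[0,0,0],[0,0,0],[0,0,0],[0,0,0]]}'; python3 -m pendant '{"offset":[[0,0,0],[0,0,0],[0,0,0],[0,0,0],[0,0,0],[0,0,0]],"turn":[[0,0,0],[0,0,0],[0,0,0],[0,0,0],[0,0,0],[0,0,0]]}' 5 50; python3 -m pendant '{"offset":[[0,-0.25,0],[0,-0.5,0],[0,-0.75,0],[0,-0.95,0],[0,-0.95,0]],"turn":[[0,0,0],[0,0,0],[0,0,0],[0,0,0],[0,0,0]]}'; python3 path.py -110 .45 .17 .02 -0.012
```

```text
clock: 37.28
position: [0.565, -0.1536, 0.0046]
ee_rot: [0.535, -0.464, 0.464, -0.532]
ft_force: [0.7, 0.3, 0.5]
grip_width: 0.603
clock: 38.02
position: [0.5658, -0.1538, 0.0058]
ee_rot: [0.535, -0.464, 0.465, -0.532]
ft_force: [-1.3, 0.5, 6.5]
grip_width: 0.166
clock: 38.65
position: [0.5673, -0.1537, 0.199]
ee_rot: [0.534, -0.462, 0.466, -0.533]
ft_force: [-0.7, -0.1, -1.5]
grip_width: 0.166
q [-0.71  0.49  1.2   1.66 -0.47  1.31 -0.87] target [ 0.45  -0.442  0.267]
offset [1.349, -0.336, -0.779] turn [-1.279, -1.23, -0.763]
0.25 [-0.63  0.6   1.17  1.55 -0.27  1.43 -0.65] 0.0 0.0
0.5 [-0.63  0.67  1.18  1.54 -0.04  1.41 -0.44] 0.0 0.0
0.75 [-0.67  0.71  1.21  1.64  0.21  1.26 -0.27] 0.0 0.0
1.0 [-0.73  0.77  1.28  1.81  0.46  1.02 -0.18] 0.0 0.0
```

```bash
python3 -m pendant '{"offset":[[0.16,-0.1,-0.1],[0.32,-0.2,-0.2],[0.48,-0.25,-0.3],[0.62,-0.25,-0.38],[0.62,-0.25,-0.38]],"turn":[[-0.16,-0.15,-0.1],[-0.32,-0.31,-0.19],[-0.48,-0.46,-0.28],[-0.64,-0.61,-0.38],[-0.64,-0.61,-0.38]]}'; python3 path.py -110 .45 .18 .02 0.022
```

```text
clock: 39.28
position: [0.5086, -0.286, 0.2475]
ee_rot: [0.804, -0.342, 0.271, -0.405]
ft_force: [0.6, 0.1, -1.4]
grip_width: 0.168
q [-0.65  0.65  1.18  1.53 -0.02  1.44 -0.45] target [ 0.482 -0.454  0.277]
offset [0.586, 0.289, -0.561] turn [-0.638, -0.616, -0.387]
0.25 [-0.64  0.69  1.18  1.54  0.09  1.39 -0.35] 0.0 0.0
0.5 [-0.64  0.72  1.19  1.58  0.21  1.3  -0.27] 0.0 0.0
0.75 [-0.65  0.75  1.2   1.64  0.33  1.19 -0.2 ] 0.0 0.0
1.0 [-0.65  0.79  1.23  1.71  0.45  1.05 -0.15] 0.0 0.0
```

```bash
python3 -m pendant '{"offset":[[0.14,0,-0.14],[0.3,0.1,-0.28],[0.45,0.2,-0.42],[0.58,0.29,-0.56],[0.58,0.29,-0.56],[0.58,0.29,-0.56]],"turn":[[-0.16,-0.15,-0.1],[-0.32,-0.31,-0.19],[-0.48,-0.46,-0.28],[-0.64,-0.61,-0.38],[-0.64,-0.61,-0.38],[-0.64,-0.61,-0.38]]}'; python3 path.py -110 .45 .05 .02 0.022
python3 - <<'E'
from vis import *
a=snap("scene")[0][130:290,100:300];b=snap("top")[0][140:300,370:570]
cv2.imwrite("pics/i3.png",cv2.resize(np.hstack([a,b])[...,::-1],None,fx=2,fy=2,interpolation=cv2.INTER_CUBIC))
E
```

```text
clock: 40.02
position: [0.4819, -0.4519, 0.2761]
ee_rot: [0.959, -0.173, 0.041, -0.221]
ft_force: [0.5, 0.5, 0.1]
grip_width: 0.169
q [-0.65  0.79  1.22  1.71  0.45  1.06 -0.16] target [ 0.482 -0.454  0.147]
offset [0.003, 0.29, 0.577] turn [-0.003, -0.008, -0.009]
0.25 [-0.63  0.83  1.19  1.73  0.43  1.02 -0.2 ] 0.0 0.0
0.5 [-0.62  0.87  1.16  1.75  0.41  0.98 -0.23] 0.0 0.0
0.75 [-0.6   0.92  1.13  1.76  0.4   0.95 -0.27] 0.0 0.0
1.0 [-0.58  0.96  1.1   1.77  0.38  0.91 -0.31] 0.0 0.0
```

View pics/i3.png

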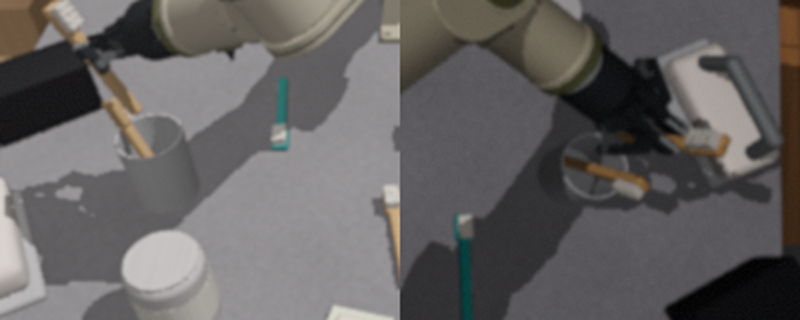

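The second brush hangs above the cup, with its tail at (130,105) left, while the first leans at (605,175) right. I'll check the clearance to the first brush's head before lowering.

Run:
```python
from vis import *
o=np.array([np.cos(np.radians(-110)),np.sin(np.radians(-110)),0]);l=np.cross([0,0,1],o);H=np.array([.4725,-.4158,0])
for n,u,v,z in(("top",484,233,.165),("top",456,220,.03),("top",475,228,.1)):
    p=ray(n,u,v,z);print(p.round(3),"o",round((p-H)@o,3),"lat",round((p-H)@l,3))
```

```text
[ 0.441 -0.444  0.165] o 0.038 lat -0.02
[ 0.492 -0.415  0.03 ] o -0.007 lat 0.018
[ 0.462 -0.446  0.1  ] o 0.032 lat 0.001
```

```bash
python3 path.py -110 .45 .06 .015 0.029
```

```text
q [-0.65  0.79  1.22  1.71  0.45  1.06 -0.16] target [ 0.487 -0.461  0.157]
offset [0.035, 0.292, 0.524] turn [-0.002, -0.007, -0.007]
0.25 [-0.63  0.83  1.19  1.72  0.43  1.02 -0.19] 0.0 0.0
0.5 [-0.61  0.87  1.16  1.74  0.42  0.99 -0.22] 0.0 0.0
0.75 [-0.59  0.91  1.13  1.75  0.4   0.95 -0.26] 0.0 0.0
1.0 [-0.57  0.95  1.1   1.75  0.39  0.92 -0.29] 0.0 0.0
```

```bash
python3 -m pendant '{"offset":[[0.035,0.07,0.13],[0.035,0.14,0.26],[0.035,0.2,0.37],[0.035,0.25,0.45],[0.035,0.29,0.52],[0.035,0.29,0.52]],"turn":[[0,0,0],[0,0,0],[0,0,0],[0,0,0],[0,0,0],[0,0,0]]}'; python3 -m pendant '{"offset":[[0,0,0],[0,0,0],[0,0,0],[0,0,0]],"turn":[[0,0,0],[0,0,0],[0,0,0],[0,0,0]]}' 33; python3 -m pendant '{"offset":[[0,-0.15,0],[0,-0.3,0],[0,-0.6,0],[0,-0.8,0],[0,-0.8,0]],"turn":[[0,0,0],[0,0,0],[0,0,0],[0,0,0],[0,0,0]]}'
python3 - <<'E'
from vis import *
a=snap("scene")[0][130:290,100:300];b=snap("top")[0][140:300,370:570]
cv2.imwrite("pics/i4.png",cv2.resize(np.hstack([a,b])[...,::-1],None,fx=2,fy=2,interpolation=cv2.INTER_CUBIC))
E
python3 br.py; python3 gr.py .6605 -.049 -.984 -.18 .12
```

```text
clock: 40.88
position: [0.4868, -0.4608, 0.157]
ee_rot: [0.959, -0.173, 0.041, -0.22]
ft_force: [-0.1, -1.2, -1.3]
grip_width: 0.167
clock: 41.38
position: [0.4868, -0.4609, 0.1572]
ee_rot: [0.959, -0.173, 0.041, -0.22]
ft_force: [-0.0, -0.3, 0.9]
grip_width: 0.331
clock: 42.0
position: [0.5402, -0.3231, 0.2278]
ee_rot: [0.96, -0.17, 0.041, -0.221]
ft_force: [0.4, -0.5, -0.7]
grip_width: 0.326
[300. 253.] [293 234  13  40 237] tail [ 0.662 -0.05   0.012] [-0.984 -0.177  0.   ] 0.142
[-0.77  0.88  1.13  1.64  0.36  1.22 -0.27] [ 0.552 -0.069  0.12 ]
offset [-0.377, -0.88, 1.02] turn [1.291, 1.167, 0.734]
```

View pics/i4.png

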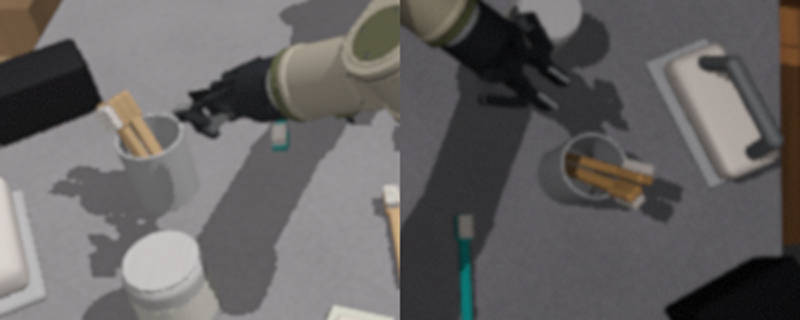

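Both brushes are in the cup with heads at (110,115) and (130,100) left. The third brush hasn't moved, so I'm going for it.

```bash
python3 -m pendant '{"offset":[[0,-0.2,0],[-0.1,-0.4,0.1],[-0.2,-0.6,0.25],[-0.2,-0.7,0.4],[-0.2,-0.7,0.4]],"turn":[[0.16,0.15,0.1],[0.32,0.29,0.18],[0.48,0.44,0.28],[0.64,0.58,0.37],[0.64,0.58,0.37]]}' 60; python3 gr.py .6605 -.049 -.984 -.18 .12
```

```text
clock: 42.78
position: [0.5543, -0.1637, 0.2161]
ee_rot: [0.806, -0.338, 0.263, -0.408]
ft_force: [-0.6, -0.3, 0.8]
grip_width: 0.605
[-0.77  0.73  1.12  1.47 -0.1   1.52 -0.6 ] [ 0.552 -0.069  0.12 ]
offset [-0.439, 0.196, 0.475] turn [0.653, 0.582, 0.365]
```

```bash
python3 -m pendant '{"offset":[[-0.11,0.05,0.1],[-0.22,0.1,0.22],[-0.33,0.15,0.35],[-0.44,0.2,0.475],[-0.44,0.2,0.475],[-0.44,0.2,0.475]],"turn":[[0.16,0.15,0.1],[0.32,0.29,0.18],[0.48,0.44,0.28],[0.65,0.58,0.365],[0.65,0.58,0.365],[0.65,0.58,0.365]]}'; python3 br.py;python3 gr.py .6605 -.049 -.984 -.18 .003
```

```text
clock: 43.52
position: [0.5521, -0.07, 0.1199]
ee_rot: [0.546, -0.452, 0.451, -0.542]
ft_force: [1.7, 0.6, 0.5]
grip_width: 0.602
[300. 253.] [293 234  13  40 238] tail [ 0.662 -0.05   0.012] [-0.984 -0.18   0.   ] 0.142
[-0.87  0.51  1.16  1.82 -0.51  1.16 -0.92] [ 0.552 -0.069  0.003]
offset [-0.007, 0.585, 0.001] turn [0.005, 0.006, 0.004]
```

```bash
python3 -m pendant '{"offset":[[0,0.25,0],[0,0.45,0],[0,0.55,0],[0,0.585,0],[0,0.585,0]],"turn":[[0,0,0],[0,0,0],[0,0,0],[0,0,0],[0,0,0]]}'; python3 -m pendant '{"offset":[[0,0,0],[0,0,0],[0,0,0],[0,0,0],[0,0,0],[0,0,0]],"turn":[[0,0,0],[0,0,0],[0,0,0],[0,0,0],[0,0,0],[0,0,0]]}' 5 50; python3 -m pendant '{"offset":[[0,-0.25,0],[0,-0.5,0],[0,-0.75,0],[0,-0.95,0],[0,-0.95,0]],"turn":[[0,0,0],[0,0,0],[0,0,0],[0,0,0],[0,0,0]]}'; python3 path.py -150 .25 .2 .015 -0.026;python3 path.py -130 .25 .2 .02 -0.023
```

```text
clock: 44.2
position: [0.553, -0.0706, 0.0038]
ee_rot: [0.546, -0.451, 0.452, -0.542]
ft_force: [0.5, -0.8, -0.4]
grip_width: 0.601
clock: 44.95
position: [0.5538, -0.0705, 0.005]
ee_rot: [0.546, -0.451, 0.452, -0.543]
ft_force: [-2.4, 1.1, 7.2]
grip_width: 0.172
clock: 45.58
position: [0.5554, -0.07, 0.1979]
ee_rot: [0.545, -0.449, 0.453, -0.544]
ft_force: [0.1, 0.2, -2.1]
grip_width: 0.169
q [-0.94  0.43  1.25  1.73 -0.42  1.29 -0.98] target [ 0.445 -0.402  0.305]
offset [1.529, -0.534, -0.85] turn [-1.668, -0.368, -0.278]
0.25 [-0.68  0.62  1.16  1.5  -0.32  1.6  -0.82] 0.0 0.0
0.5 [-0.5   0.8   1.12  1.32 -0.15  1.79 -0.63] 0.0 0.0
0.75 [-0.38  0.95  1.11  1.23  0.07  1.86 -0.44] 0.0 0.0
1.0 [-0.31  1.08  1.13  1.23  0.3   1.81 -0.28] 0.0 0.0
q [-0.94  0.43  1.25  1.73 -0.42  1.29 -0.98] target [ 0.447 -0.41   0.305]
offset [1.573, -0.534, -0.846] turn [-1.613, -0.745, -0.57]
0.25 [-0.74  0.6   1.18  1.54 -0.26  1.54 -0.78] 0.0 0.0
0.5 [-0.62  0.74  1.15  1.43 -0.05  1.65 -0.57] 0.0 0.0
0.75 [-0.58  0.86  1.16  1.43  0.19  1.61 -0.39] 0.0 0.0
1.0 [-0.56  0.96  1.18  1.53  0.43  1.45 -0.28] 0.0 0.0
```

```bash
python3 -m pendant '{"offset":[[0.2,-0.12,-0.1],[0.4,-0.25,-0.2],[0.6,-0.35,-0.3],[0.78,-0.4,-0.4],[0.78,-0.4,-0.4],[0.78,-0.4,-0.4]],"turn":[[-0.2,-0.04,-0.03],[-0.41,-0.09,-0.07],[-0.62,-0.13,-0.1],[-0.83,-0.18,-0.14],[-0.83,-0.18,-0.14],[-0.83,-0.18,-0.14]]}'; python3 path.py -150 .25 .2 .015 -0.026
```

```text
clock: 46.32
position: [0.5056, -0.2375, 0.2777]
ee_rot: [0.743, -0.502, 0.276, -0.347]
ft_force: [-0.2, 0.4, -0.4]
grip_width: 0.17
q [-0.48  0.78  1.12  1.27 -0.13  1.84 -0.63] target [ 0.445 -0.402  0.305]
offset [0.673, 0.269, -0.511] turn [-0.84, -0.189, -0.141]
0.25 [-0.42  0.86  1.11  1.23 -0.02  1.88 -0.53] 0.0 0.0
0.5 [-0.37  0.94  1.1   1.2   0.09  1.88 -0.43] 0.0 0.0
0.75 [-0.34  1.01  1.11  1.21  0.2   1.86 -0.35] 0.0 0.0
1.0 [-0.31  1.07  1.11  1.23  0.32  1.82 -0.29] 0.0 0.0
```

```bash
python3 -m pendant '{"offset":[[0.15,0.05,-0.13],[0.33,0.12,-0.26],[0.5,0.2,-0.4],[0.67,0.27,-0.51],[0.67,0.27,-0.51],[0.67,0.27,-0.51]],"turn":[[-0.21,-0.05,-0.04],[-0.42,-0.1,-0.07],[-0.63,-0.15,-0.11],[-0.84,-0.19,-0.14],[-0.84,-0.19,-0.14],[-0.84,-0.19,-0.14]]}'; python3 path.py -150 .25 .05 .015 -0.026
python3 - <<'E'
from vis import *
a=snap("scene")[0][130:290,100:300];b=snap("top")[0][140:300,370:570]
cv2.imwrite("pics/i5.png",cv2.resize(np.hstack([a,b])[...,::-1],None,fx=2,fy=2,interpolation=cv2.INTER_CUBIC))
E
```

```text
clock: 47.08
position: [0.4452, -0.4002, 0.3056]
ee_rot: [0.859, -0.496, 0.063, -0.109]
ft_force: [0.7, -0.0, -0.7]
grip_width: 0.168
q [-0.31  1.07  1.11  1.23  0.32  1.82 -0.29] target [ 0.445 -0.402  0.155]
offset [0.006, 0.194, 0.726] turn [-0.004, 0.0, 0.001]
0.25 [-0.3   1.11  1.08  1.25  0.29  1.79 -0.33] 0.0 0.0
0.5 [-0.3   1.14  1.06  1.26  0.26  1.76 -0.37] 0.0 0.0
0.75 [-0.29  1.19  1.03  1.27  0.23  1.74 -0.41] 0.0 0.0
1.0 [-0.28  1.23  1.    1.26  0.2   1.72 -0.45] 0.0 0.0
```

View pics/i5.png

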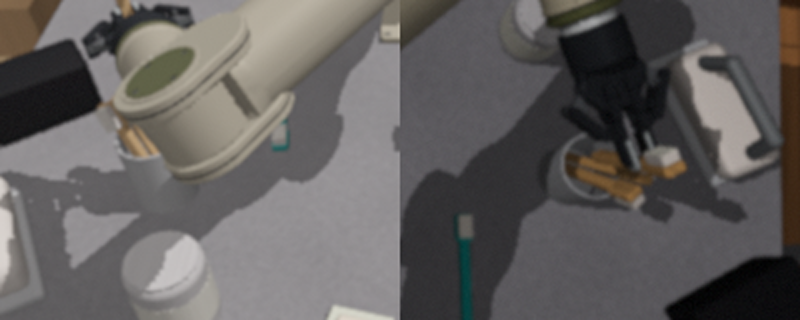

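The third brush is above the cup, head up, on the robot-facing side clear of the other two handles at (600,175) right. I'm lowering it gently.

```bash
python3 -m pendant '{"offset":[[0,0.05,0.18],[0,0.1,0.36],[0,0.13,0.48],[0,0.15,0.57],[0,0.17,0.64],[0,0.19,0.7],[0,0.19,0.7]],"turn":[[0,0,0],[0,0,0],[0,0,0],[0,0,0],[0,0,0],[0,0,0],[0,0,0]]}'; python3 -m pendant '{"offset":[[0,0,0],[0,0,0],[0,0,0],[0,0,0]],"turn":[[0,0,0],[0,0,0],[0,0,0],[0,0,0]]}' 33; python3 -m pendant '{"offset":[[0,-0.15,0],[0,-0.3,0],[0,-0.6,0],[0,-0.8,0],[0,-0.9,-0.3],[0,-0.9,-0.5],[0,-0.9,-0.5]],"turn":[[0,0,0],[0,0,0],[0,0,0],[0,0,0],[0,0,0],[0,0,0],[0,0,0]]}'
python3 - <<'E'
from vis import *
a=snap("scene")[0][130:290,100:300];b=snap("top")[0][140:300,370:570]
cv2.imwrite("pics/i6.png",cv2.resize(np.hstack([a,b])[...,::-1],None,fx=2,fy=2,interpolation=cv2.INTER_CUBIC))
E
```

```text
clock: 48.05
position: [0.4438, -0.4011, 0.1605]
ee_rot: [0.859, -0.495, 0.063, -0.109]
ft_force: [1.0, -0.5, 0.0]
grip_width: 0.171
clock: 48.55
position: [0.4439, -0.4011, 0.1608]
ee_rot: [0.859, -0.495, 0.063, -0.109]
ft_force: [0.2, -0.4, 0.5]
grip_width: 0.332
clock: 49.42
position: [0.5615, -0.3293, 0.3021]
ee_rot: [0.863, -0.489, 0.066, -0.11]
ft_force: [-0.5, 0.0, -0.7]
grip_width: 0.328
```

View pics/i6.png

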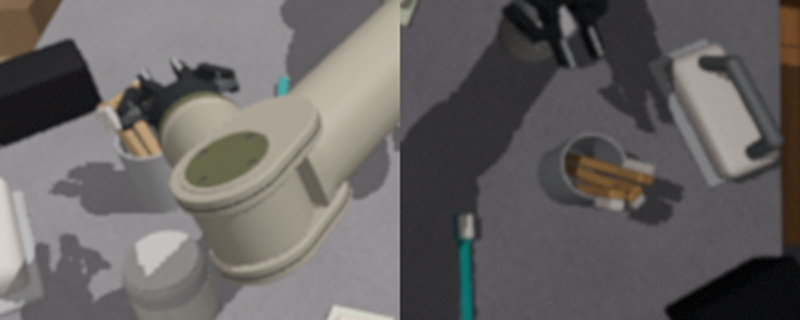

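All three brushes are in the cup, with heads at (610,200), (632,195) and (640,168) right. I'll back the arm off for a final check.

```bash
python3 - <<'E'
from vis import *
go((.56,-.2,.42))
E
python3 -m pendant '{"offset":[[0,-0.2,-0.3],[-0.1,-0.4,-0.5],[-0.3,-0.5,-0.5],[-0.5,-0.5,-0.5],[-0.5,-0.5,-0.5],[-0.5,-0.5,-0.5],[-0.5,-0.5,-0.5]],"turn":[[0,0,0],[0,0,0],[0,0,0],[0,0,0],[0,0,0],[0,0,0],[0,0,0]]}'
python3 -m pendant '{"offset":[[-0.3,-0.2,0],[-0.6,-0.2,0],[-0.9,-0.2,0],[-0.9,-0.2,0],[-0.9,-0.2,0],[-0.9,-0.2,0]],"turn":[[0,0,0],[0,0,0],[0,0,0],[0,0,0],[0,0,0],[0,0,0]]}'
python3 - <<'E'
from vis import *
p,d=snap("scene");W=cloud("scene",d);P,D=snap("top");V=cloud("top",D)
a=cv2.resize(p[130:290,100:300],None,fx=2,fy=2,interpolation=cv2.INTER_CUBIC)
b=cv2.resize(P[140:300,370:570],None,fx=2,fy=2,interpolation=cv2.INTER_CUBIC)
c=p[100:340,60:610];im=np.zeros((560,800,3),np.uint8);im[:320,:400]=a;im[:320,400:]=b;im[320:,:550]=c;cv2.imwrite("pics/f.png",im[...,::-1])
C=np.array((.463,.230,0));X=np.array((-.172,.985,0));Y=np.array((-.985,-.172,0))
A=W-C;x=A@X;y=A@Y
m=(x>-.09)&(x<.07)&(abs(y)<.07)&(W[...,2]>.05)&(W[...,2]<.125)&(d>0);print("lid",m.sum(),np.polyfit(x[m],W[...,2][m],1))
for n,Q,dd in(("s",W,d),("t",V,D)):
    m=(Q[...,2]>.125)&(Q[...,2]<.25)&(np.hypot(Q[...,0]-.4725,Q[...,1]+.4158)<.14)&(dd>0)
    for bb,cc,s in blobs(m,8): print(n,cc.round(),s[4],Q[bb].min(0).round(3),Q[bb].max(0).round(3))
E
```

```text
offset [-0.556, -0.467, -0.502] turn [0.0, 0.0, 0.0]
clock: 50.4
position: [0.526, -0.2363, 0.3984]
ee_rot: [0.88, -0.458, 0.069, -0.107]
ft_force: [-0.9, -0.5, -0.5]
grip_width: 0.328
clock: 51.15
position: [0.4363, -0.1025, 0.3798]
ee_rot: [0.89, -0.437, 0.073, -0.108]
ft_force: [-0.3, -0.4, 0.2]
grip_width: 0.335
lid 1900 [-0.0135722   0.09516406]
s [164. 183.] 494 [ 0.408 -0.48   0.125] [ 0.486 -0.409  0.178]
t [482. 233.] 461 [ 0.408 -0.481  0.125] [ 0.481 -0.408  0.177]
```

View pics/f.png

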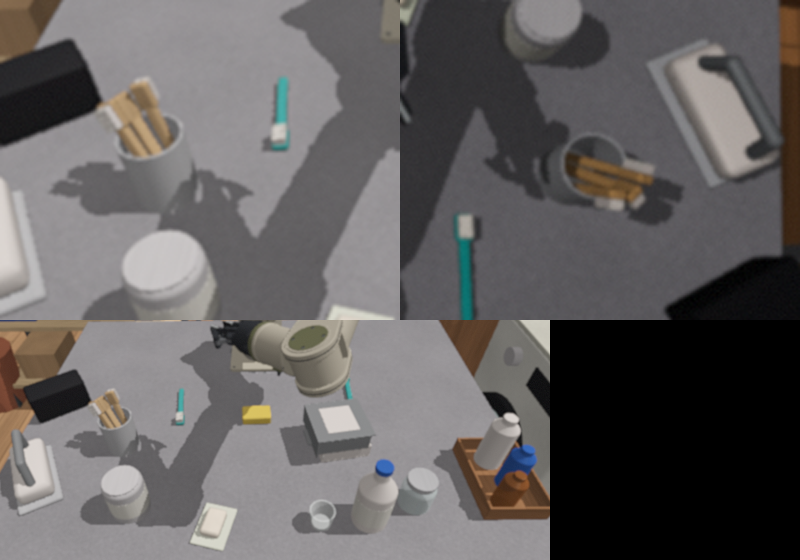

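All three brushes stand head up, leaning in the cup at (115,410) in the lower panel. The case is shut at (338,430) and the bystanders look unmoved. The lid slope is worth a finer check before handing in.

Run:
```python
from vis import *
C=np.array((.463,.230,0));X=np.array((-.172,.985,0));Y=np.array((-.985,-.172,0))
for n in("scene","top"):
    p,d=snap(n);W=cloud(n,d);A=W-C;x=A@X;y=A@Y;z=W[...,2]
    for a in(-.085,-.06,-.035,-.01,.015,.04): 
        m=(x>a)&(x<a+.025)&(abs(y)<.065)&(z>.08)&(z<.12)&(d>0);print(n,a,m.sum(),np.median(z[m]).round(4) if m.sum() else None,end="; ")
    m=(x>-.2)&(x<-.11)&(abs(y)<.2)&(abs(z)<.01)&(d>0);print("\ncounter",m.sum(),np.linalg.lstsq(np.c_[x[m],y[m],np.ones(m.sum())],z[m],rcond=None)[0].round(4))
```

```text
scene -0.085 284 0.0956; scene -0.06 275 0.0961; scene -0.035 275 0.0956; scene -0.01 275 0.0956; scene 0.015 268 0.0951; scene 0.04 270 0.0942; 
counter 2984 [ 0.0008  0.     -0.0001]
top -0.085 369 0.0968; top -0.06 375 0.0969; top -0.035 371 0.0964; top -0.01 379 0.0963; top 0.015 298 0.096; top 0.04 208 0.0952; 
counter 3393 [0.0007 0.0001 0.0005]
```

```bash
python3 -c "
from workcell import manip
print(manip.hand_in(), manip.get_obs()['clock'])"
```

```text
the job is handed in; nothing more can be done
the job is handed in; nothing more can be done
```

I put the three bottles in separate cells of the case and pressed the lid shut. The three wooden brushes are in the steel cup, heads up. The job was handed in at about 51 s on the robot's clock, and no verdict was reported.

Last checks:
- **Bottles:** before I closed the lid, all three stood in their cells with cap tops at about 80–82 mm, which means they are on the cell floors.
- **Lid:** the measured slope is about 0.011–0.014 rad, against 0.069 when it rested ajar. That is a little over the stated 0 ± 0.005 but below the 0.03 limit, so I take the catch as snapped.
- **Pressing force:** the fingertips pressed the lid with about 42 N on the wrist reading. The 40 N limit is for the arm and the gripper's body; only the fingertips should have been in contact.
- **Brushes:** the pictures show all three leaning in the cup with heads up, the highest point at about 178 mm. I could not see the handle ends directly, so I am inferring that they are below 60 mm and the lean is within limits.
- **Other things:** in the last picture the turquoise look-alikes and the other things on the counter look unmoved. I judged this by eye and did not measure it.

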